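Push the washed spout home in the filter's push-fit socket

ROBOT

A 6-joint arm with a two-finger parallel gripper is mounted at the origin on the work surface. World frame = base frame: x ahead of the robot, y to its left, z up, the work surface at z = 0. Lengths are in m, angles in rad, forces in N, time in s.
With the tool pointing down it reaches from about 0.35 to 0.85 m from the base axis. Payload 8.1 kg.
Tool frame: the origin (TCP) lies on the centre line of the jaws, within the pads' length; the fingertips stand ahead of it and the grasp point (between the pads) lies 8 mm behind it (bot.finger_overhang is the z of the fingertips in the tool frame, in m); z points along the fingers, y is the direction in which the jaws open and shut (so a half turn about z gives the same grasp; the last joint's range is limited). The gripper opens to 85 mm and grips with 20 to 120 N. Pads are 22 mm wide; open, the fingers measure 114 mm over their backs; the gripper's body (76 mm by 85 mm) begins 54 mm behind the grasp point. The pads swing forward as they close: fully open they stand 13 mm farther back than shut.
Start: joints at [-1.312, 0.13, 1.488, -0, 1.523, -0.085], TCP at [0.202, -0.565, 0.207] pointing down, gripper open.
Joint ranges: [-2.96, 2.96], [-0.89, 2.26], [0.02, 2.5], [-1.34, 4.48], [0, 2.73], [-2.66, 2.66]. Speed limits (rad/s): [2.39, 2.39, 2.79, 3.14, 3.14, 3.14].

INTERFACE

Orientations are given as a rotation vector (axis times angle).
In Python, from station import bot gives the robot as it stands.
- The arm moves only by the tool drive_tool, never from a script. Its argument "targets" is a list that holds one entry, the list of rows, each a list of 7 numbers: the turn, a rotation vector about the world's x, y, z in units of 0.5 rad (1.0 is 0.5 rad), then the shift along the world's x, y, z in units of 0.25 m (1.0 is 0.25 m), then the closure, from 0 (fully open) to 1 (shut). A call has 1 to 5 rows; each row is the pose to reach, as a shift and turn from the pose measured when the call began; what a row does not reach only later rows make up. A row lasts 1/8 s, in which the tool goes at most 62.5 mm and 10.7 degrees, less where a joint would pass 70% of its speed; a pose out of reach is approached as far as the arm can. A call with a number of a shift or a turn outside -1 to 1 is refused whole. A call with a gripper value outside its range is refused whole. The fingers move at their own pace and stop on an object; "grip_force" is the grip in N (left out, the last holds). Time passes only in rows, so rows that repeat a pose let the fingers close. It gives the time, the measured TCP pose, the force and the opening at its end, in the units of the state.
- bot.get_state(): the state, without advancing time (a new reading comes with each control period).
- bot.read_camera(name): name is "side" or "top"; returns a dict with "pixels" (384x512x3 uint8, red, green, blue), "fovy" (degrees; the focal length in pixels is half the picture's height over the tangent of half this angle, whatever the lens; pixels are square), "cx", "cy" (the principal point, pixels), "xyz" and "rotation" of the camera in the world. Camera axes: x right, y down, z forward; pixel columns grow to the right and rows downward; lengths in m; the calibration is good to about 2 mm. A picture is of the moment at which its call begins. There is no depth.
- bot.close_job(): hands the job in, once; it reports no verdict.
The state is a dict: "time": time; "joints": joint angles; "joint_velocities": joint speeds; "joint_torque": joint torques, N m; "tool_pos": TCP position; "tcp_rot": TCP orientation; "ft_force": force on the tool from outside, world axes, zero at the start; "ft_torque": the same for the moment, N m; "gripper_width": opening from 0.0 (shut) to 1.0 (fully open).
Only numpy, scipy, OpenCV 4.12 (cv2) and the standard library are available. Lean on these libraries where they do the work, as an engineer would, in place of code of your own. Each camera call takes 0.05 s, during which the arm holds its last target. There are 200 camera calls.

TASK

The water filter's spout has been washed and stands drying in the wooden block. Lift it out and push its steel tube into the leaning push-fit socket of the filter, past the seal, until it bottoms and the black depth mark meets the blue collar, with the nozzle hanging over the cup on the drip tray; then let go of it. Press firmly but do not ram the fitting, and do not shift or knock over the cups, kettle, honey pot, tea tin or lid.

Things in the scene. Friction and masses are not known exactly. Their poses are not given: they have to be found in the camera images.
- spout: Loose spout, about 160 g: straight steel tube 16 mm across (z 0 to 110 mm; last 3 mm bevelled to 12.4 mm), white head above it, bent nozzle. Origin: centre of the tube's lower tip; own z up the tube, nozzle towards own -x. Stands upright in the stand, tip 12 mm above the sill, leaning up to 3 degrees with the play of its hole; nozzle roughly towards the robot.
- head (a point): Centre of the spout's white head, on the tube's axis at own z = 132.5 mm; axes as the spout's. The head is a block 26 (x) x 22 (y) x 45 (z) mm; its flat sides facing +y and -y are the place to grip. A 14 mm pipe leaves it along -x at z = 135 mm, square to the tube, for 54 mm and then bends down to the nozzle's tip.
- nozzle (a point): Tip of the spout's nozzle, 69 mm along the spout's own -x and at own z = 109 mm.
- mark (a point): Lower edge of the black band round the tube, own z = 45 mm of the spout: it meets the face of the blue collar when the tube is fully home.
- socket: Push-fit socket of the filter, fixed to it: white barrel 37 mm across. Origin: centre of the bottom of the bore, where the tube's tip comes to rest. Own z runs out along the bore, leaning 30 degrees from vertical towards the filter's front; own x to the filter's back and up; own y level. When the spout is home with its nozzle over the drip tray, its origin and axes coincide with these.
- mouth (a point): Centre of the face of the socket's blue collar (33 mm across): z = 45 mm of the socket, 115 mm above the sill. A flare narrows from 22 mm here to the 17.6 mm bore 5 mm deeper, which ends at the stop 45 mm down.
- seal (a point): Middle of the sprung rubber seal inside the bore, z = 22 mm of the socket. As the tip passes it (z = 25 to 20 mm) it resists with a peak of 8 to 15 N; from there to the bottom the tube drags with about 5 N, so a push that stops at the first resistance is not home. The drag holds the tube when let go.
- stop: Rubber-faced stop at the bottom of the bore, out of sight; origin at the centre of its face (the socket's origin), axes as the socket's. It gives only 1 mm under 25 N, so bottoming is felt as a steep rise of the pushing force well above the drag. It springs back when the push ends.
- filter: Countertop water filter, fixed, 280 mm deep, 220 mm wide. Origin: centre of its underside; own -x is its front, z up. Drip tray with steel grille in front (120 mm square, centred at x = -72 mm, grille top 18 mm up); socket in the middle, its mouth at x = 20, z = 115 mm; tank and lying white cartridge at the back (x = 73 to 147 mm, 139 mm high).
- stand: Wooden drying block, fixed, 90 x 60 x 62 mm, origin at the centre of its underside, z up. Two upright holes of 18 mm, 50 mm deep, at x = -18 mm (the spout stands in it) and x = 24 mm (empty).
- cup0: Glass cup standing on the drip tray, 68 mm across, 72 mm high, origin at the centre of its underside. It stays where it is.
- cup1: Glass cup as cup0, on the sill. Leave alone.
- cup2: Glass cup as cup0, on the sill. Leave alone.
- kettle: Squat aluminium kettle, 152 mm across, 138 mm high with its bail, origin at the centre of its underside. Leave alone.
- honey_pot: Closed ceramic honey pot, 88 mm across, 105 mm high, origin at the centre of its underside. Leave alone.
- tea_tin: Square tea tin, 75 mm wide, 105 mm high, origin at the centre of its underside. Leave alone.
- silicone_lid: Red silicone lid with a spring clip, 96 mm across, 19 mm high, origin at the centre of its underside. Leave alone.

How it is judged:
On the way, in this order (a step that is already met when the one before it is completed fails the run):
1. The spout has been lifted clear of the drying block (z of spout in the frame of stand above 0.068 m), for 0.1 s.
2. The tube has entered the socket in line with it, past the flare (z of spout in the frame of socket between -0.004 and 0.037 m and x of spout in the frame of socket between -0.003 and 0.003 m and y of spout in the frame of socket between -0.003 and 0.003 m and angle between the z axis of spout and the z axis of socket, either way round below 0.12 rad), for 0.1 s.
3. The tube has been pressed firmly against the stop at the bottom (contact force between spout and stop above 4 N), for 0.1 s.
At the end, for the whole second after the job is handed in: The spout sits in the socket with its tip within 2 mm of the bottom of the bore and within 3 mm of its axis, in line with it within 4 degrees, its nozzle within 28 mm (seen from above) of the middle of the cup on the drip tray; it is at rest, and all bystanders stand upright (z of spout in the frame of socket between -0.004 and 0.002 m and x of spout in the frame of socket between -0.003 and 0.003 m and y of spout in the frame of socket between -0.003 and 0.003 m and angle between the z axis of spout and the z axis of socket, either way round below 0.07 rad and horizontal distance between nozzle and cup0 below 0.028 m and linear speed of spout below 0.02 m/s and angle between each of cup0, cup1, cup2, kettle, honey_pot, tea_tin, silicone_lid's own z axis and vertical below 0.2 rad); the robot touches nothing.
It fails at once if A cup was shifted by more than 20 mm or tipped over (distance of any of cup0, cup1, cup2 from where it was at the start of the episode above 0.02 m or angle between any of cup0, cup1, cup2's own z axis and vertical above 0.4 rad).
It fails at once if The kettle or the honey pot was shifted by more than 20 mm or tipped over (distance of any of kettle, honey_pot from where it was at the start of the episode above 0.02 m or angle between any of kettle, honey_pot's own z axis and vertical above 0.4 rad).
It fails at once if The tea tin or the lid was shifted by more than 20 mm or tipped over (distance of any of tea_tin, silicone_lid from where it was at the start of the episode above 0.02 m or angle between any of tea_tin, silicone_lid's own z axis and vertical above 0.4 rad).
It fails at once if The fitting was rammed: more than 60 N of the tube on the stop at the bottom of the bore (contact force between spout and stop above 60 N).
It also fails if it takes over 46 s, if anything falls off the work surface, if the arm or the gripper's body presses on something with over 40 N, if the wrist force passes 120 N, or if a joint passes its speed limit or range.

## Working session

There is one attempt and no reset: what is moved stays moved. The work goes in short steps, Python scripts to look and compute and a tool call to move; the robot and the scene stay as the last step left them, time stands still between calls to the robot, and variables do not carry over. Pictures are saved under pics/ and viewed, about 8 in all and at most 12, crops included, and the job is handed in when it is done.

Besides the shell and the picture viewer there is one more tool, called after "Call:" by a JSON object that holds its "api" and its "payload", one argument or row to a line. drive_tool: Moves the arm, as the interface text tells. Its arguments: {"type":"object","properties":{"targets":{"type":"array","items":{"type":"array","items":{"type":"array","items":{"type":"number"}}}},"grip_force":{"type":"number"}},"required":["targets"]}

```bash
mkdir -p pics; cat > h.py <<'E'
import numpy as np,cv2
from station import bot
from scipy.spatial.transform import Rotation as R
def snap(n,fn):
    c=bot.read_camera(n); cv2.imwrite(f'pics/{fn}.png',c['pixels'][:,:,::-1]); np.save(f'pics/{fn}.npy',c,allow_pickle=True); return c
def load(fn): return np.load(f'pics/{fn}.npy',allow_pickle=True).item()
def K(c):
    f=c['pixels'].shape[0]/2/np.tan(np.radians(c['fovy'])/2); return f,c['cx'],c['cy']
def rot(c):
    r=np.array(c['rotation'],float); return r if r.shape==(3,3) else R.from_rotvec(r).as_matrix()
def ray(c,u,v):
    f,cx,cy=K(c); d=rot(c)@np.array([(u-cx)/f,(v-cy)/f,1]); return np.array(c['xyz']),d/np.linalg.norm(d)
def plane(c,u,v,z):
    o,d=ray(c,u,v); return o+d*(z-o[2])/d[2]
def proj(c,p):
    f,cx,cy=K(c); q=rot(c).T@(np.array(p)-c['xyz']); return np.array([cx+f*q[0]/q[2],cy+f*q[1]/q[2]])
def tri(c1,p1,c2,p2):
    o1,d1=ray(c1,*p1);o2,d2=ray(c2,*p2)
    s=np.linalg.lstsq(np.c_[d1,-d2],o2-o1,rcond=None)[0]; a=o1+s[0]*d1;b=o2+s[1]*d2; return (a+b)/2,np.linalg.norm(a-b)
E
python3 - <<'E'
from h import *
for n in('side','top'):
    c=snap(n,n+'0'); print(n,{k:v for k,v in c.items() if k!='pixels'})
a=[cv2.imread(f'pics/{n}0.png') for n in('side','top')]
print(bot.get_state(),bot.finger_overhang)
for n,i in zip(('side','top'),a): cv2.imwrite(f'pics/{n}0b.png',cv2.resize(i,(800,600),interpolation=cv2.INTER_CUBIC))
E
```

```text
side {'fovy': 46.172653466498105, 'cx': 251.1372807394609, 'cy': 184.539504812786, 'xyz': array([0.36339153, 1.07818141, 0.72639895]), 'rotation': array([-0.24166233,  2.65610729, -1.50656249])}
top {'fovy': 52.68431192290012, 'cx': 255.35347224904356, 'cy': 198.77871221780455, 'xyz': array([0.33329538, 0.04928547, 1.1994531 ]), 'rotation': array([-2.08597641,  2.1433618 , -0.14761125])}
{'time': 0.1, 'joints': array([-1.31238559e+00,  1.31110847e-01,  1.48914954e+00, -2.37936085e-05,
        1.52300931e+00, -8.54101273e-02]), 'joint_velocities': array([-0.00028663, -0.00210235, -0.00371425,  0.00132342,  0.00111802,
        0.00073365]), 'joint_torque': array([ 2.34022038e-03, -5.70950675e+01, -5.01942873e+01, -1.64585613e-04,
        8.00188689e-03,  1.45262140e-05]), 'tool_pos': array([ 0.20212242, -0.5643664 ,  0.20594576]), 'tcp_rot': array([-3.09364037e+00, -5.37132661e-01,  2.64634095e-04]), 'ft_force': array([ 0.14287591,  0.1884016 , -0.32029123]), 'ft_torque': array([ 0.00310681, -0.0525923 ,  0.02214238]), 'gripper_width': 0.9973472835839062} 0.011
```

View pics/side0b.png

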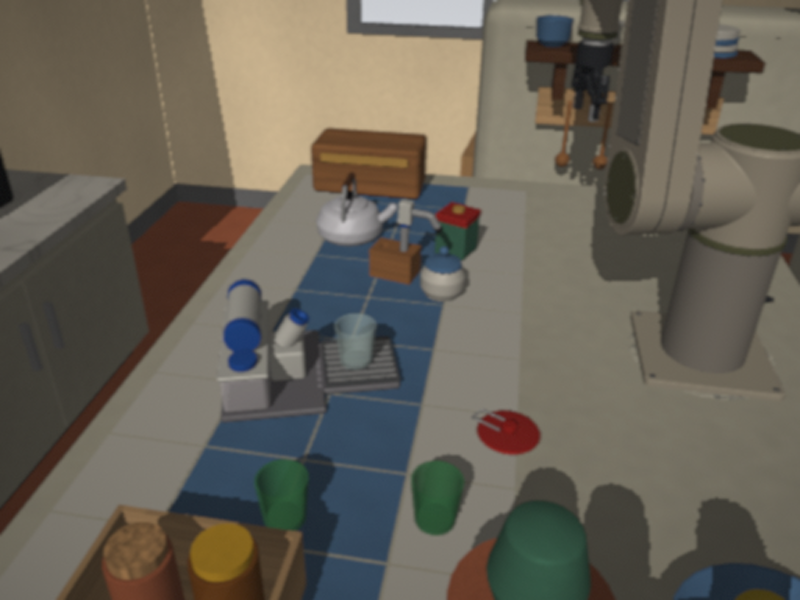

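View pics/top0b.png

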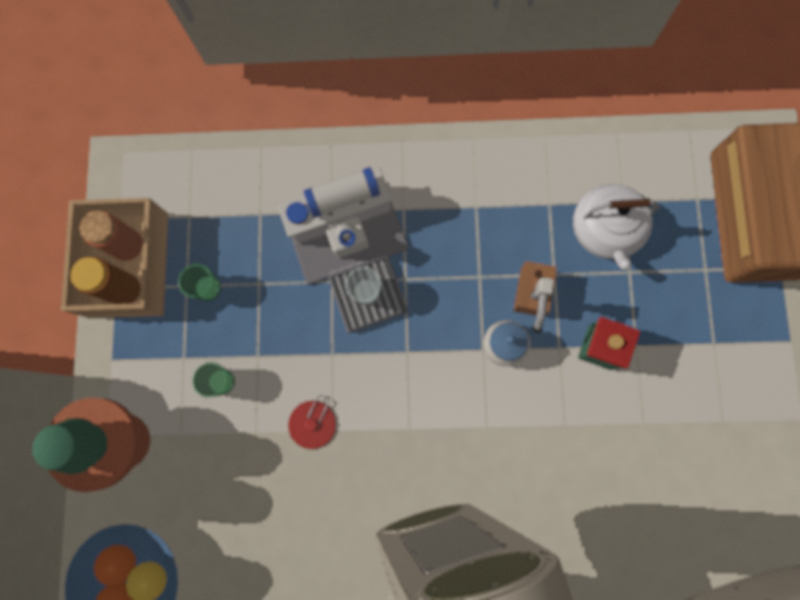

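The side view shows the spout at about (405,215), the socket at (298,318) and cup0 at (355,340). In the top view they are at about (545,290), (347,237) and (365,285), all in 800-wide pixels. Next I'll zoom in on them.

```bash
python3 - <<'E'
from h import *
def crop(n,x,y,w,h):
    i=cv2.imread(f'pics/{n}0.png')[y:y+h,x:x+w]; s=5 if 0 else 400//w
    j=cv2.resize(i,None,fx=s,fy=s,interpolation=cv2.INTER_CUBIC)
    j=cv2.convertScaleAbs(j,alpha=1.5)
    for k in range(0,w,10): cv2.putText(j,str(x+k),(k*s,8),0,.3,(0,255,255),1);cv2.line(j,(k*s,10),(k*s,16),(0,255,255),1)
    for k in range(10,h,10): cv2.putText(j,str(y+k),(0,k*s+3),0,.3,(0,255,255),1);cv2.line(j,(20,k*s),(26,k*s),(0,255,255),1)
    return j
a=np.vstack([np.hstack([crop('side',228,120,80,60),crop('top',310,155,80,60)]),np.hstack([crop('side',170,190,80,60),crop('top',190,130,80,60)])])
cv2.imwrite('pics/z.png',a);print(a.shape)
E
```

```text
(600, 800, 3)
```

View pics/z.png

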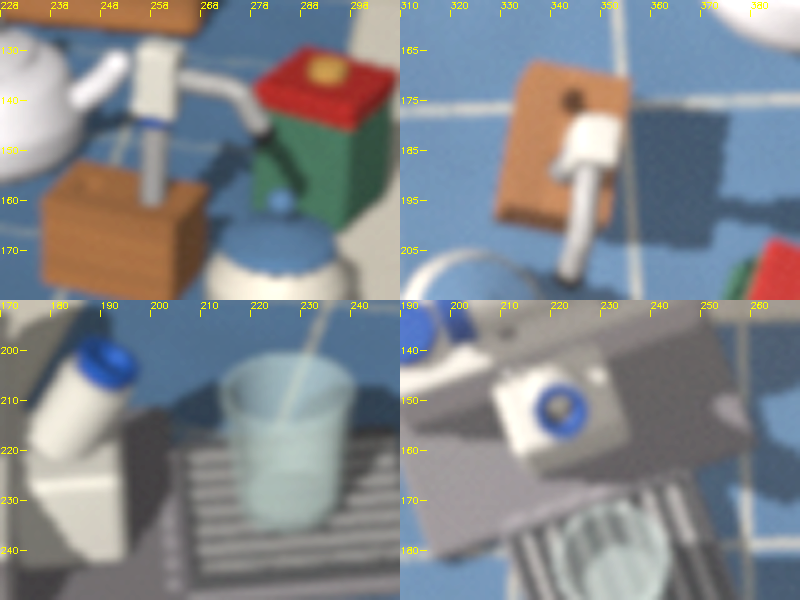

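The zoom shows the following, in original pixels. The head is at about (259,136) in side and (349,182) in top. The blue collar is at (191,202) in side and (222,152) in top. The empty hole is at (344.5,175) in top, and cup0 is at about (227,217) in side.

```bash
python3 - <<'E'
from h import *
s,t=load('side0'),load('top0')
np.set_printoptions(precision=4,suppress=True)
def blob(c,f,box):
    x,y,w,h=box; hsv=cv2.cvtColor(c['pixels'],cv2.COLOR_RGB2HSV)[y:y+h,x:x+w].astype(int); m=f(hsv).astype(np.uint8)
    n,l,st,ce=cv2.connectedComponentsWithStats(m); k=1+np.argmax(st[1:,4]); cn=cv2.findContours((l==k).astype(np.uint8),0,1)[0][0]
    (rc,rs,ra)=cv2.minAreaRect(cn); print(' area',st[k,4],'cent',ce[k]+[x,y],'rect',np.array(rc)+[x,y],rs,ra,'bbox',st[k,:4]+[x,y,0,0]); return np.array(rc)+[x,y]
blue=lambda h:(h[...,0]>105)&(h[...,0]<125)&(h[...,1]>190)
white=lambda h:(h[...,1]<60)&(h[...,2]>125)
print('collar');a=blob(s,blue,(180,193,25,20));b=blob(t,blue,(210,140,25,25)); print(tri(s,a,t,b), plane(t,*b,.115),plane(s,*a,.115))
print('head');a=blob(s,white,(252,125,15,21));b=blob(t,white,(338,175,20,14)); print(tri(s,a,t,b))
print(plane(s,259.2,136.5,.1445),plane(t,349,183,.16))
# hand points
print('tube at stand',plane(s,258.3,160.5,.062), 'hole2',plane(t,344.5,175,.062),'marker tri nozzle',tri(s,(281.5,149),t,(344,212)))
q=[plane(t,*p,.062) for p in((337,167.3),(356.5,171.5),(329.2,199),(351,201))]; print('stand',q)
T=[plane(t,u/1.5625,v/1.5625,.018) for u,v in((331,278),(385,257),(407,312),(355,332))]
print('tray',np.array(T),np.mean(T,0)); 
for i in range(4): d=T[(i+1)%4]-T[i]; print(np.degrees(np.arctan2(d[1],d[0])),np.linalg.norm(d))
print('cup top', plane(s,227.5,208,.09), 'bottom',plane(s,227,231,.02),plane(t,232,180,.09))
# cartridge rings top
print(tri(s,(243/1.5625,288/1.5625),t,(371/1.5625,182/1.5625)))
E
```

```text
collar
 area 11 cent [189.6364 203.3636] rect [189.75 203.25] (5.656853675842285, 2.1213202476501465) 45.0 bbox [188 201   5   5]Traceback (most recent call last):
  File "<stdin>", line 10, in <module>
  File "<stdin>", line 6, in blob
    return _wrapfunc(a, 'argmax', axis=axis, out=out, **kwds)
    return bound(*args, **kwds)
ValueError: attempt to get argmax of an empty sequence
```

```bash
python3 - <<'E'
from h import *
s,t=load('side0'),load('top0')
np.set_printoptions(precision=4,suppress=True)
def blob(c,f,box):
    x,y,w,h=box; p=c['pixels'][y:y+h,x:x+w].astype(int); m=f(p).astype(np.uint8)
    n,l,st,ce=cv2.connectedComponentsWithStats(m); k=1+np.argmax(st[1:,4]); cn=cv2.findContours((l==k).astype(np.uint8),0,1)[0][0]
    (rc,rs,ra)=cv2.minAreaRect(cn); print(' area',st[k,4],'cent',ce[k]+[x,y],'rect',np.array(rc)+[x,y],rs,ra,'bbox',st[k,:4]+[x,y,0,0]); return np.array(rc)+[x,y]
print(s['pixels'][203,190],t['pixels'][152,218],s['pixels'][136,259],t['pixels'][183,349])
blue=lambda h:(h[...,2]-h[...,0]>55)
white=lambda h:(h.min(-1)>95)&(h.max(-1)-h.min(-1)<45)
print('collar');a=blob(s,blue,(180,193,17,20));b=blob(t,blue,(210,140,25,25)); print(tri(s,a,t,b), plane(t,*b,.115),plane(s,*a,.115))
print('head');a=blob(s,white,(252,125,15,21));b=blob(t,white,(338,175,20,14)); print(tri(s,a,t,b))
print(plane(s,259.2,136.5,.1445),plane(t,349,183,.16))
print('tube at stand',plane(s,258.3,160.5,.062), 'hole2',plane(t,344.5,175,.062),'marker tri nozzle',tri(s,(281.5,149),t,(344,212)))
q=[plane(t,*p,.062) for p in((337,167.3),(356.5,171.5),(329.2,199),(351,201))]; print('stand',q)
T=[plane(t,u/1.5625,v/1.5625,.018) for u,v in((331,278),(385,257),(407,312),(355,332))]
print('tray',np.array(T),np.mean(T,0)); 
for i in range(4): d=T[(i+1)%4]-T[i]; print(np.degrees(np.arctan2(d[1],d[0])),np.linalg.norm(d))
print('cup top', plane(s,227.5,208,.09), 'bottom',plane(s,227,231,.02),plane(t,232,180,.09))
E
```

```text
[24 50 98] [55 66 97] [150 147 137] [172 168 160]
collar
 area 79 cent [190.962  202.1013] rect [191. 202.] (8.0, 10.0) 90.0 bbox [186 198  11   9]
 area 17 cent [224.2941 153.4706] rect [224.3824 153.5294] (2.572478771209717, 6.6884446144104) 30.963756561279297 bbox [222 150   5   7]
(array([0.6673, 0.1729, 0.1069]), np.float64(0.00840191797543413)) [0.6604 0.1714 0.115 ] [0.6678 0.1835 0.115 ]
head
 area 163 cent [258.589  135.1472] rect [259.  135.5] (15.0, 14.0) 90.0 bbox [252 128  15  16]
 area 128 cent [347.6016 183.0547] rect [347.  182.5] (11.0, 14.0) 90.0 bbox [340 177  15  12]
(array([ 0.556 , -0.1704,  0.1456]), np.float64(0.0012297134885912687))
[ 0.5539 -0.1655  0.1445] [ 0.552  -0.1727  0.16  ]
tube at stand [ 0.5551 -0.1644  0.062 ] hole2 [ 0.5974 -0.1819  0.062 ] marker tri nozzle (array([ 0.4817, -0.1641,  0.1092]), np.float64(0.0038023021558216182))
stand [array([ 0.6218, -0.1611,  0.062 ]), array([ 0.607 , -0.2181,  0.062 ]), array([ 0.5261, -0.1324,  0.062 ]), array([ 0.5182, -0.1959,  0.062 ])]
tray [[0.6118 0.2226 0.018 ]
 [0.6516 0.1131 0.018 ]
 [0.5379 0.0718 0.018 ]
 [0.5009 0.1755 0.018 ]] [0.5755 0.1457 0.018 ]
-70.00531358438326 0.11644169288789862
-160.01735399351483 0.12098394564001992
109.61268837210999 0.11006083307658686
23.021218108144907 0.12041811929745427
cup top [0.5819 0.1561 0.09  ] bottom [0.5837 0.1595 0.02  ] [0.5866 0.1525 0.09  ]
```

Call:
{"api": "drive_tool", "payload": {
  "targets": [
    [[0,0,-0.1,0.16,0.16,0.06,0],[0,0,-0.2,0.34,0.34,0.12,0],[0,0,-0.3,0.52,0.52,0.18,0],[0,0,-0.4,0.68,0.68,0.2,0],[0,0,-0.45,0.8,0.8,0.2,0]]
  ]
}}

```text
time: 0.72
tool_pos: [0.4038, -0.3624, 0.2565]
tcp_rot: [-3.135, -0.187, -0.001]
ft_force: [0.0, -0.1, 0.0]
gripper_width: 1.0
```

```bash
python3 - <<'E'
from h import *
s,t=load('side0'),load('top0')
np.set_printoptions(precision=4,suppress=True)
P=[]
for v in range(191,205):
    p=t['pixels'][v,338:354].astype(int); w=np.clip(p.min(-1)-85,0,None)*(p[:,2]-p[:,0]<25)
    u=(w*np.arange(338,354)).sum()/w.sum(); P.append(plane(t,u,v,.147))
P=np.array(P);print(P[:, :2].T, np.degrees(np.polyfit(P[:,0],P[:,1],1)[0]))
for z in(.62,):pass
# head rows
for v in range(177,189):
    p=t['pixels'][v,336:360].astype(int).min(-1); print(v,p)
E
```

```text
[[ 0.5325  0.5298  0.527   0.5242  0.5214  0.5187  0.5159  0.5131  0.5104
   0.5076  0.5049  0.5021  0.4994  0.4966]
 [-0.1668 -0.1663 -0.1657 -0.1654 -0.1651 -0.1647 -0.1644 -0.1639 -0.1636
  -0.163  -0.1619 -0.1608 -0.1604 -0.1596]] -10.980221458776136
177 [ 65  64  64  64  63  62  58  52  51  65  85  97 100  99  98  91  82  73
  68  72  70  60  56  55]
178 [ 64  64  62  64  64  63  64  64  77 106 131 140 138 138 136 126 115  98
  79  74  64  48  48  44]
179 [ 65  65  64  64  64  66  68  79 106 138 157 159 157 156 154 150 140 123
  94  79  61  49  46  47]
180 [ 65  65  64  63  63  66  74  99 131 157 169 166 161 160 159 156 151 133
 100  81  64  48  47  47]
181 [ 64  63  64  62  64  67  83 114 146 164 172 166 161 160 159 158 151 133
  98  81  64  49  47  49]
182 [ 64  63  62  64  64  70  91 126 152 166 172 166 162 161 159 158 150 128
  94  81  67  49  45  45]
183 [ 65  64  64  64  65  73 101 133 155 165 171 167 162 160 160 157 147 122
  93  82  66  49  47  48]
184 [ 65  64  66  63  64  76 107 140 156 164 168 165 162 161 160 157 146 116
  89  81  66  49  47  48]
185 [ 64  63  61  61  65  83 117 145 157 160 163 161 160 159 159 157 144 113
  86  82  69  50  47  47]
186 [ 65  63  63  64  73  98 127 148 153 149 149 149 149 151 151 149 138 107
  84  82  70  53  48  48]
187 [ 64  63  62  71  91 113 133 144 141 133 130 131 129 127 127 127 116  95
  81  82  70  52  48  47]
188 [ 64  63  66  80 104 120 129 132 126 124 132 132 121 105  97  93  86  77
  77  82  73  55  47  48]
```

Call:
{"api": "drive_tool", "payload": {
  "targets": [
    [[0,0,-0.15,0.15,0.19,0,0],[0,0,-0.3,0.3,0.39,0,0],[0,0,-0.5,0.45,0.58,0,0],[0,0,-0.62,0.6,0.77,0,0],[0,0,-0.62,0.6,0.77,-0.04,0]]
  ]
}}

```text
time: 1.35
tool_pos: [0.5561, -0.166, 0.2465]
tcp_rot: [-3.126, 0.292, -0.003]
ft_force: [-0.2, -0.5, -0.5]
gripper_width: 1.001
```

```bash
python3 - <<'E'
from h import *
c=snap('side','s1');d=snap('top','t1');t=cv2.imread('pics/t1.png')
i=cv2.imread('pics/s1.png');a=cv2.resize(i[80:190,210:320],(400,400),interpolation=2);b=cv2.resize(t[120:230,290:400],(400,400),interpolation=2)
cv2.imwrite('pics/s1c.png',np.hstack([a,b])); st=bot.get_state();print(st['tool_pos'],st['tcp_rot'],st['joints'])
E
```

```text
[ 0.55317369 -0.16896983  0.24447582] [-3.12600994  0.2958713   0.00338855] [-3.85712618e-01  6.17568778e-02  1.49319074e+00  9.22591106e-04
  1.58917492e+00  1.37383372e+00]
```

View pics/s1c.png

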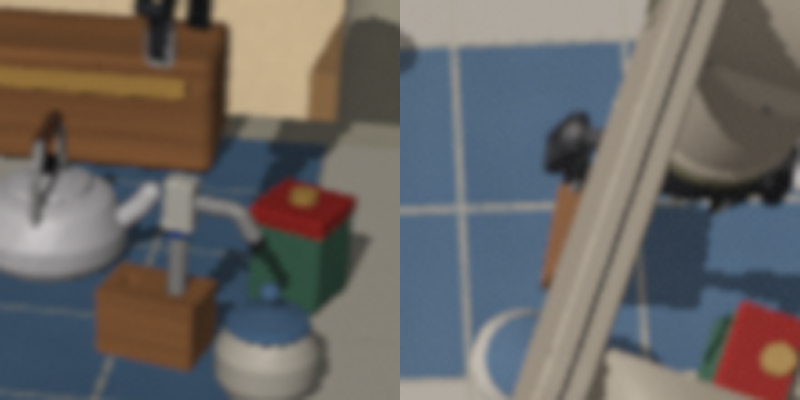

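Call:
{"api": "drive_tool", "payload": {
  "targets": [
    [[0,0,0,0.01,0,-0.15,0],[0,0,0,0.01,0,-0.3,0],[0,0,0,0.01,0,-0.4,0],[0,0,0,0.01,0,-0.43,0],[0,0,0,0.01,0,-0.43,0]]
  ],
  "grip_force": 40
}}

```text
time: 2.08
tool_pos: [0.5552, -0.1699, 0.1372]
tcp_rot: [-3.126, 0.298, 0.004]
ft_force: [-0.1, 0.3, 0.1]
gripper_width: 1.003
```

Call:
{"api": "drive_tool", "payload": {
  "targets": [
    [[0,0,0,0,0,0,0.6],[0,0,0,0,0,0,1],[0,0,0,0,0,0,1],[0,0,0,0,0,0,1],[0,0,0,0,0,0,1]]
  ],
  "grip_force": 40
}}

```text
time: 2.7
tool_pos: [0.5557, -0.17, 0.1379]
tcp_rot: [-3.126, 0.298, 0.002]
ft_force: [-1.3, -0.1, 3.4]
gripper_width: 0.239
```

```bash
python3 - <<'E'
from h import *
c=snap('side','s2');d=snap('top','t2')
i=cv2.imread('pics/s2.png');a=cv2.resize(i[90:190,220:320],(400,400),interpolation=2);b=cv2.resize(cv2.imread('pics/t2.png')[120:230,290:400],(400,400),interpolation=2)
cv2.imwrite('pics/s2c.png',np.hstack([a,b])); st=bot.get_state();print(st)
E
```

```text
{'time': 2.8, 'joints': array([-3.85662994e-01,  1.23165989e-01,  1.62328320e+00,  6.88618009e-04,
        1.39688360e+00,  1.37488017e+00]), 'joint_velocities': array([-0.00020646, -0.0015801 , -0.0016601 ,  0.00053873,  0.0006817 ,
       -0.00072341]), 'joint_torque': array([ 2.01147166e-01, -5.20223057e+01, -4.57747293e+01,  1.74830519e-01,
        3.27827060e-02,  7.77297973e-03]), 'tool_pos': array([ 0.55563538, -0.17004099,  0.13784528]), 'tcp_rot': array([-3.12630250e+00,  2.97685007e-01,  2.31239646e-03]), 'ft_force': array([ 0.07776127, -0.42547023,  5.86910591]), 'ft_torque': array([-0.12943686,  0.05041057, -0.02201428]), 'gripper_width': 0.241535090484777}
```

View pics/s2c.png

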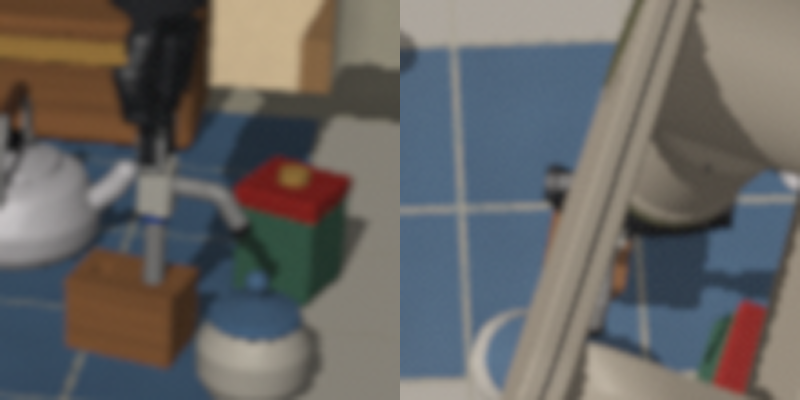

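Call:
{"api": "drive_tool", "payload": {
  "targets": [
    [[0,0,0,0,0,0,1],[0,0,0,0,0,0.05,1],[0,0,0,0,0,0.12,1],[0,0,0,0,0,0.22,1],[0,0,0,0,0,0.32,1]]
  ],
  "grip_force": 110
}}

```text
time: 3.42
tool_pos: [0.5556, -0.1699, 0.2195]
tcp_rot: [-3.126, 0.298, 0.002]
ft_force: [-0.5, -0.3, -1.3]
gripper_width: 0.205
```

Call:
{"api": "drive_tool", "payload": {
  "targets": [
    [[0,0,0,0,0,0.1,1],[0,0,0,0,0,0.2,1],[0,0,0,0,0,0.28,1],[0,0,0,0,0,0.3,1],[0,0,0,0,0,0.3,1]]
  ]
}}

```text
time: 4.05
tool_pos: [0.5555, -0.1699, 0.2944]
tcp_rot: [-3.126, 0.298, 0.002]
ft_force: [0.8, 0.4, -2.0]
gripper_width: 0.204
```

```bash
python3 - <<'E'
from h import *
np.set_printoptions(precision=4,suppress=True)
psi=np.radians(20.5); st=bot.get_state(); Rt=R.from_rotvec(st['tcp_rot'])
M=np.array([.6655,.178,.115]); cs,sn=np.cos(psi),np.sin(psi)
z=np.array([-.5*cs,-.5*sn,np.cos(np.pi/6)]); x=np.array([cs*np.cos(np.pi/6),sn*np.cos(np.pi/6),.5]); y=np.cross(z,x)
Rf=R.from_matrix(np.c_[x,-y,-z])
turn=(Rf*Rt.inv()).as_rotvec(); print('turn units',turn/.5,'tool',st['tool_pos'],st['gripper_width'],st['ft_force'])
for d in(.0,.03,.08):  # grasp pt at own z ~132.5, TCP 8mm further down
    p=M+z*(132.5e-3-.008-.045+.045+d-.045+.0); p=M+z*(.1245-.045+.045*0+d+.045*(d>0)); print(d,p,(p-st['tool_pos'])/.25)
E
```

```text
turn units [ 0.087  -1.0598  1.0691] tool [ 0.5555 -0.1699  0.2944] 0.20408554549686897 [ 0.7505  0.4044 -2.0103]
0.0 [0.6283 0.1641 0.1838] [ 0.2909  1.3361 -0.4421]
0.03 [0.5931 0.1509 0.2488] [ 0.1504  1.2835 -0.1823]
0.08 [0.5697 0.1422 0.2921] [ 0.0568  1.2485 -0.0091]
```

Call:
{"api": "drive_tool", "payload": {
  "targets": [
    [[0.01,-0.11,0.11,0.01,0.13,0.02,1],[0.02,-0.22,0.22,0.02,0.26,0.05,1],[0.03,-0.33,0.33,0.03,0.39,0.05,1],[0.04,-0.44,0.44,0.03,0.52,0.05,1],[0.04,-0.53,0.53,0.03,0.62,0.05,1]]
  ]
}}

```text
time: 4.68
tool_pos: [0.5622, -0.0136, 0.305]
tcp_rot: [-3.067, -0.121, -0.399]
ft_force: [0.4, -0.1, -1.5]
gripper_width: 0.202
```

Call:
{"api": "drive_tool", "payload": {
  "targets": [
    [[0.01,-0.11,0.11,0.01,0.13,0,1],[0.02,-0.22,0.22,0.02,0.26,-0.02,1],[0.03,-0.33,0.33,0.03,0.39,-0.04,1],[0.04,-0.44,0.44,0.03,0.52,-0.05,1],[0.04,-0.53,0.53,0.03,0.62,-0.06,1]]
  ]
}}

```text
time: 5.3
tool_pos: [0.5685, 0.1425, 0.2877]
tcp_rot: [-2.905, -0.524, -0.774]
ft_force: [1.0, 0.4, -1.6]
gripper_width: 0.202
```

```bash
cat > g.py <<'E'
from h import *
np.set_printoptions(precision=4,suppress=True)
psi=np.radians(20.5); M=np.array([.6655,.178,.115]); cs,sn=np.cos(psi),np.sin(psi)
z=np.array([-.5*cs,-.5*sn,np.cos(np.pi/6)]); x=np.array([cs*np.cos(np.pi/6),sn*np.cos(np.pi/6),.5]); y=np.cross(z,x)
Rf=R.from_matrix(np.c_[x,-y,-z])
E
python3 - <<'E'
from g import *
snap('side','s3');snap('top','t3');st=bot.get_state()
print(st['tool_pos'],(Rf*R.from_rotvec(st['tcp_rot']).inv()).as_rotvec()/.5,((M+z*(.1245+.08)-st['tool_pos'])/.25),st['joints'])
def crop(n,x,y,w,h):
    i=cv2.imread(f'pics/{n}.png')[y:y+h,x:x+w]; s=400//w
    j=cv2.convertScaleAbs(cv2.resize(i,None,fx=s,fy=s,interpolation=2),alpha=1.5)
    for k in range(0,w,10): cv2.putText(j,str(x+k),(k*s,8),0,.3,(0,255,255),1);cv2.line(j,(k*s,10),(k*s,16),(0,255,255),1)
    for k in range(10,h,10): cv2.putText(j,str(y+k),(0,k*s+3),0,.3,(0,255,255),1);cv2.line(j,(20,k*s),(26,k*s),(0,255,255),1)
    return j
cv2.imwrite('pics/z3.png',np.hstack([crop('s3',160,125,80,110),crop('t3',180,110,80,110)]))
E
```

```text
[0.5677 0.1432 0.2869] [ 0.0039 -0.008   0.    ] [ 0.008 -0.004  0.021] [ 0.063  -0.4651  1.9668  0.1586  1.1442  1.2468]
```

View pics/z3.png

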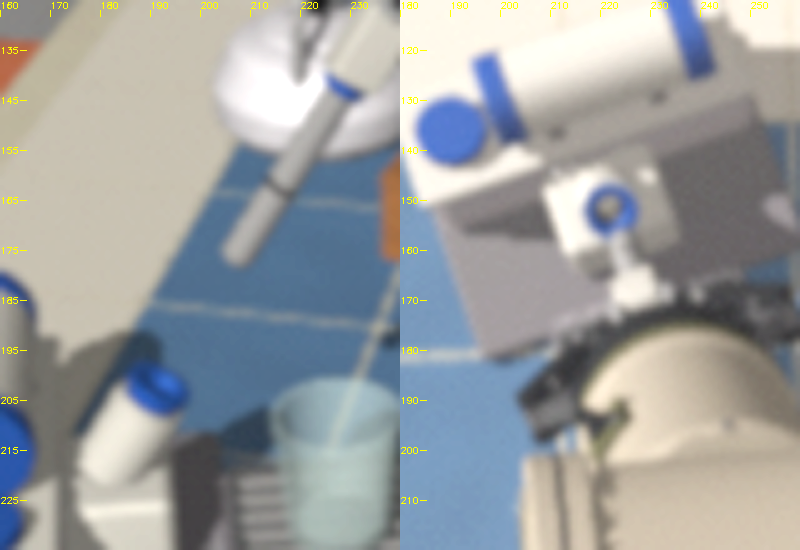

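The side view shows the tube tip at about (206.5,176) and the collar at (191,202). In the top view the collar ring is at about (222,152), with the tube running towards it from (224,165). Next I'll fit these precisely.

```bash
cat > m.py <<'E'
from g import *
def ring(c,box,th):
    x,y,w,h=box; p=cv2.resize(c['pixels'][y:y+h,x:x+w],None,fx=4,fy=4,interpolation=2).astype(int)
    m=(p[...,2]-p[...,0]>th).astype(np.uint8); n,l,s,_=cv2.connectedComponentsWithStats(m); k=1+np.argmax(s[1:,4])
    cn=cv2.convexHull(cv2.findContours((l==k).astype(np.uint8),0,1)[0][0]); e=cv2.fitEllipse(cn)
    return (np.array(e[0])+.5)/4-.5+[x,y],np.array(e[1])/4,e[2]
def outer(c,Mo,r=.0165,d=0):  # projected circle centre & bbox of collar face
    a=np.linspace(0,2*np.pi,60); q=np.array([proj(c,Mo+r*(np.cos(k)*x+np.sin(k)*y)+d*z) for k in a]); return q.mean(0),np.ptp(q,0)
E
python3 - <<'E'
from m import *
s,t=load('s3'),load('t3'); st=bot.get_state()
for c,b,n in((s,(180,193,20,22),'s'),(t,(212,142,20,20),'t')):
    for th in(30,40,50):print(n,th,*ring(c,b,th))
    print('pred',proj(c,M),outer(c,M),outer(c,M,d=-.008))
tcp=st['tool_pos'];Rt=R.from_rotvec(st['tcp_rot']).as_matrix();
for L in(.0,.045,.09,.11): print('tube pred at',L,proj(s,tcp+Rt[:,2]*(.1245-L)),proj(t,tcp+Rt[:,2]*(.1245-L)))
# side tube: rows, low saturation vs blue tiles
for v in range(147,180,2):
    p=s['pixels'][v,198:236].astype(int); k=np.where((p[:,2]-p[:,0])<14)[0]; print(v,(k.min()+198,k.max()+198,len(k)) if len(k) else None)
for v in range(152,168): print(v,t['pixels'][v,214:232].astype(int).min(-1))
E
```

```text
s 30 [197.9135 201.2513] [17.585  27.2735] 100.52415466308594
s 40 [197.6693 200.6926] [16.4841 25.5334] 92.56536865234375
s 50 [191.1609 202.1523] [ 9.0232 12.752 ] 111.75119018554688
pred [192.5317 200.9102] (array([192.4175, 200.8875]), array([11.9613,  8.4538])) (array([190.9643, 203.3673]), array([11.9441,  8.467 ]))
t 30 [221.9049 151.6937] [ 9.9672 10.0681] 113.97948455810547
t 40 [221.9749 151.7104] [9.1332 9.4221] 95.98255157470703
t 50 [223.4942 151.5991] [5.844 6.799] 165.2667999267578
pred [222.09  151.932] (array([222.0486, 151.8326]), array([11.3406, 11.197 ])) (array([221.8472, 151.306 ]), array([11.2665, 11.1276]))
tube pred at 0.0 [208.4767 177.6172] [224.2176 159.0507]
tube pred at 0.045 [217.1778 162.6814] [225.5403 162.5962]
tube pred at 0.09 [226.1505 147.2794] [226.9779 166.4498]
tube pred at 0.11 [230.2289 140.2787] [227.6578 168.2722]
147 (np.int64(198), np.int64(235), 38)
149 (np.int64(198), np.int64(235), 38)
151 (np.int64(198), np.int64(235), 38)
153 (np.int64(198), np.int64(235), 38)
155 (np.int64(198), np.int64(233), 31)
157 (np.int64(198), np.int64(222),
[... 946 characters left out ...]
59 [159 149 139 132 123 114 107 111 125 131 120 104  88  76  79  84  85  83]
160 [143 130 116 109 104  97  96 101 120 133 127 112  96  79  75  78  78  76]
161 [123 112  99  93  91  91  90  98 115 133 134 122 104  86  77  75  72  69]
162 [114 105  96  91  89  89  89  92 108 130 137 129 114 101  94  88  76  67]
163 [112 106  97  91  87  85  83  83  97 122 135 136 128 124 124 114  91  72]
164 [109 107 101  92  85  80  76  77  92 119 140 145 144 143 142 133 106  78]
165 [107 104 104  97  87  81  78  87 105 129 145 151 152 151 151 141 117  90]
166 [105 106 105 103  97  93  95 107 126 144 152 154 155 155 153 147 131 106]
167 [107 105 105 103 104 103 105 117 136 153 157 156 155 156 155 152 139 119]
```

```bash
cat > tube.py <<'E'
from m import *
def prof(c,p,q,n=9,hw=9,ch=None):
    """colour profile across line p->q; n stations; returns arrays"""
    p,q=np.array(p),np.array(q); d=(q-p)/np.linalg.norm(q-p); nrm=np.array([-d[1],d[0]]); w=np.arange(-hw,hw+.01,.5)
    out=[]
    for f in np.linspace(0,1,n):
        o=p+f*(q-p); pts=(o+w[:,None]*nrm).astype(np.float32)
        out.append((o,cv2.remap(c['pixels'],pts[None,:,0],pts[None,:,1],1)[0].astype(int)))
    return w,nrm,out
E
python3 - <<'E'
from tube import *
s,t=load('s3'),load('t3')
w,n,o=prof(s,(208.48,177.62),(226.15,147.28))
print('side n',n)
for b,p in o: print(b.round(1),(p[:,2]-p[:,0])[::1])
# tip along axis
a=np.array([206.5,176.5]);d=np.array([8.7,-14.9]);d/=np.linalg.norm(d)
pts=(a+np.arange(-6,6,.5)[:,None]*d).astype(np.float32);print('tip',cv2.remap(s['pixels'],pts[None,:,0],pts[None,:,1],1)[0].astype(int).tolist())
E
```

```text
side n [0.8641 0.5033]
[208.5 177.6] [42 42 42 41 37 35 30 22 16 12  7  3  2  2  3  3  5  8 15 22 30 34 38 41
 42 42 41 40 41 41 42 41 41 41 41 41 41]
[210.7 173.8] [42 42 41 40 36 31 23 14  6  1 -2 -4 -4 -4 -3 -2 -2 -1  1  7 17 27 33 39
 41 42 43 43 43 42 43 43 43 42 41 41 41]
[212.9 170. ] [41 41 42 40 38 31 23 15  8  1 -2 -3 -4 -4 -4 -4 -4 -3  0  5 13 22 31 37
 39 41 41 42 42 41 41 41 42 42 41 41 41]
[215.1 166.2] [38 37 36 33 30 25 20 13  6  0 -2 -4 -4 -4 -4 -3 -2 -2 -1  4 10 20 29 36
 40 41 41 41 41 41 41 41 42 41 41 42 42]
[217.3 162.4] [41 41 40 41 39 37 32 25 17  9  3 -1 -2 -3 -3 -3 -3 -2 -1  2  7 15 21 27
 30 32 31 29 27 27 29 30 31 34 36 39 41]
[219.5 158.7] [ 3  5  6  6  8  9  9  8  5  2 -1 -3 -4 -4 -3 -3 -4 -3 -1  0  6 14 22 31
 37 39 41 41 42 42 42 41 41 41 40 40 38]
[221.7 154.9] [-2 -2 -2 -2 -2 -2 -3 -3 -3 -3 -3 -3 -4 -3 -4 -4 -4 -3 -2 -2 -1  0  1  5
 10 14 19 23 28 32 37 39 40 41 42 42 42]
[223.9 151.1] [-2 -2 -2 -2 -2 -2 -2 -2 -2 -2 -3 -2 -3 -4 -4 -3 -3 -4 -3 -3 -2 -2 -2 -2
 -2 -2 -1 -2 -1 -2 -2 -1 -1  0  3  8 14]
[226.2 147.3] [-3 -3 -3 -2 -2 -2 -2 -2 -2 -2 -3 -4 -4 -4 -4 -4 -4 -4 -4 -3 -2 -2 -2 -2
 -2 -2 -2 -2 -2 -2 -2 -1 -1 -2 -1 -1 -1]
tip [[53, 74, 95], [54, 75, 95], [54, 75, 95], [54, 75, 95], [54, 75, 95], [54, 75, 95], [55, 75, 96], [58, 76, 95], [63, 79, 95], [72, 83, 96], [83, 90, 98], [93, 96, 100], [102, 103, 104], [109, 108, 107], [114, 112, 110], [115, 114, 111], [116, 115, 112], [116, 115, 112], [116, 115, 113], [116, 115, 113], [117, 115, 113], [116, 115, 113], [117, 116, 113], [117, 116, 113]]
```

```bash
python3 - <<'E'
from tube import *
s,t=load('s3'),load('t3');st=bot.get_state();tcp=st['tool_pos'];Rt=R.from_rotvec(st['tcp_rot']).as_matrix()
n=np.array([.8641,.5033]); tip=tcp+Rt[:,2]*.1245
for nm,ax in(('x',x),('y',y),('z',z)): print(nm,'px per mm side n:',(proj(s,tip+ax*.001)-proj(s,tip))@n,'side',proj(s,tip+ax*.001)-proj(s,tip),'top',proj(t,tip+ax*.001)-proj(t,tip))
w,nn,o=prof(t,proj(t,tip+z*.0),proj(t,tip+z*.03),n=6,hw=7); print(nn)
for b,p in o: print(b.round(1)); print(p[:,0]);print(p[:,2]-p[:,0])
E
```

```text
x px per mm side n: -0.39050094066027025 side [-0.365  -0.1492] top [-0.1348 -0.3336]
y px per mm side n: 0.13865196496161522 side [0.0417 0.204 ] top [-0.3405  0.1354]
z px per mm side n: 0.0017023697756160772 side [ 0.1921 -0.3264] top [0.029  0.0771]
[-0.9362  0.3516]
[224.2 159.1]
[ 98  98  97  97  97  94  92  88  84  86  90  97 105 113 122 129 135 136
 131 125 116 107 103  99  99  98  98  98  98]
[-8 -8 -7 -7 -8 -7 -8 -6 -5 -4 -4 -4 -4 -4 -5 -5 -6 -6 -6 -7 -8 -7 -7 -7
 -7 -7 -7 -8 -7]
[224.4 159.5]
[ 98  97  97  96  96  93  90  87  83  84  88  94 104 113 123 131 135 138
 132 126 117 108 103  98  97  97  97  96  95]
[-8 -7 -7 -7 -8 -7 -7 -6 -5 -4 -3 -3 -4 -4 -6 -6 -5 -5 -6 -7 -7 -7 -7 -7
 -7 -7 -7 -7 -6]
[224.6 160. ]
[ 97  96  96  95  94  92  88  85  82  81  88  96 105 115 124 133 136 138
 133 126 118 109 101  98  96  97  96  95  95]
[-8 -7 -7 -7 -7 -7 -6 -6 -5 -3 -3 -4 -4 -5 -5 -6 -5 -5 -5 -7 -7 -7 -6 -7
 -7 -8 -7 -7 -7]
[224.8 160.5]
[ 95  95  94  94  93  91  87  83  82  82  88  97 106 116 125 133 138 138
 135 126 117 108  99  97  95  94  93  93  94]
[-8 -8 -7 -7 -7 -7 -6 -5 -5 -4 -4 -4 -4 -5 -5 -5 -5 -5 -5 -6 -7 -7 -6 -7
 -7 -7 -7 -6 -7]
[224.9 161. ]
[ 91  91  91  91  90  88  86  82  81  83  88  98 108 118 127 134 140 139
 136 127 117 107  97  93  91  90  90  90  91]
[-7 -6 -6 -6 -7 -6 -6 -5 -5 -5 -4 -4 -5 -5 -5 -5 -5 -5 -5 -5 -6 -6 -5 -6
 -6 -6 -6 -6 -6]
[225.1 161.4]
[ 88  87  87  87  86  85  83  81  81  84  89  99 109 119 128 134 140 140
 136 128 116 104  95  88  87  85  85  86  87]
[-6 -5 -6 -6 -6 -6 -6 -5 -5 -4 -4 -5 -5 -5 -5 -5 -5 -5 -5 -6 -6 -6 -5 -5
 -5 -5 -4 -5 -4]
```

```bash
cat > tgt.py <<'E'
from m import *
Mp=M+x*.0007; Rg=R.from_rotvec(.037*y)*Rf; pt=np.array([.0063,0,.1245])
def go(d):
    st=bot.get_state(); tcp=Mp+z*d-Rg.apply(pt)
    print('turn',(Rg*R.from_rotvec(st['tcp_rot']).inv()).as_rotvec()/.5,'shift',(tcp-st['tool_pos'])/.25,'tip in socket now',np.c_[x,y,z].T@(st['tool_pos']+R.from_rotvec(st['tcp_rot']).apply(pt)-Mp)*1e3)
E
python3 -c "
from tgt import *
go(.04);go(.012)"
```

```text
turn [-0.022   0.0613  0.    ] shift [ 0.0795  0.0227 -0.1191] tip in socket now [ 1.1037  1.5988 76.2004]
turn [-0.022   0.0613  0.    ] shift [ 0.1319  0.0423 -0.2161] tip in socket now [ 1.1037  1.5988 76.2004]
```

Call:
{"api": "drive_tool", "payload": {
  "targets": [
    [[-0.01,0.03,0,0.03,0.01,-0.05,1],[-0.022,0.061,0,0.08,0.023,-0.119,1],[-0.022,0.061,0,0.105,0.032,-0.165,1],[-0.022,0.061,0,0.132,0.042,-0.216,1],[-0.022,0.061,0,0.132,0.042,-0.216,1]]
  ]
}}

```text
time: 6.02
tool_pos: [0.6, 0.1535, 0.2307]
tcp_rot: [-2.922, -0.528, -0.721]
ft_force: [-0.2, -0.7, -1.6]
gripper_width: 0.204
```

```bash
python3 - <<'E'
from tgt import *
snap('side','s4');snap('top','t4');go(.012)
s,t=load('s4'),load('t4'); st=bot.get_state()
def crop(c,n,x0,y0,w,h,s=10):
    j=cv2.convertScaleAbs(cv2.resize(c['pixels'][y0:y0+h,x0:x0+w,::-1],None,fx=s,fy=s,interpolation=2),alpha=1.6)
    for k in range(0,w,5): cv2.putText(j,str(x0+k),(k*s,8),0,.3,(0,255,255),1);cv2.line(j,(k*s+s//2,10),(k*s+s//2,16),(0,255,255),1)
    for k in range(5,h,5): cv2.putText(j,str(y0+k),(0,k*s+8),0,.3,(0,255,255),1);cv2.line(j,(22,k*s+s//2),(28,k*s+s//2),(0,255,255),1)
    return j
cv2.imwrite('pics/z4.png',np.hstack([crop(s,'s',178,160,40,55),crop(t,'t',203,135,40,55)]))
tip=st['tool_pos']+R.from_rotvec(st['tcp_rot']).apply(pt)
print('pred tip',proj(s,tip),proj(t,tip),'M',proj(s,Mp),proj(t,Mp),'home bottom',proj(s,Mp-.045*z))
w,n,o=prof(s,proj(s,tip),proj(s,tip+z*.09),n=9,hw=9);print(n)
for b,p in o: print(b.round(1),p[:,2]-p[:,0])
E
```

```text
turn [-0.      0.0001  0.0003] shift [ 0.0002  0.0008 -0.0004] tip in socket now [-0.0401 -0.1904 12.1508]
pred tip [194.5087 196.987 ] [222.3783 152.5123] M [192.2786 200.814 ] [222.0011 151.7115] home bottom [184.2032 214.5989]Traceback (most recent call last):
  File "<stdin>", line 12, in <module>
NameError: name 'prof' is not defined. Did you mean: 'proj'?
```

View pics/z4.png

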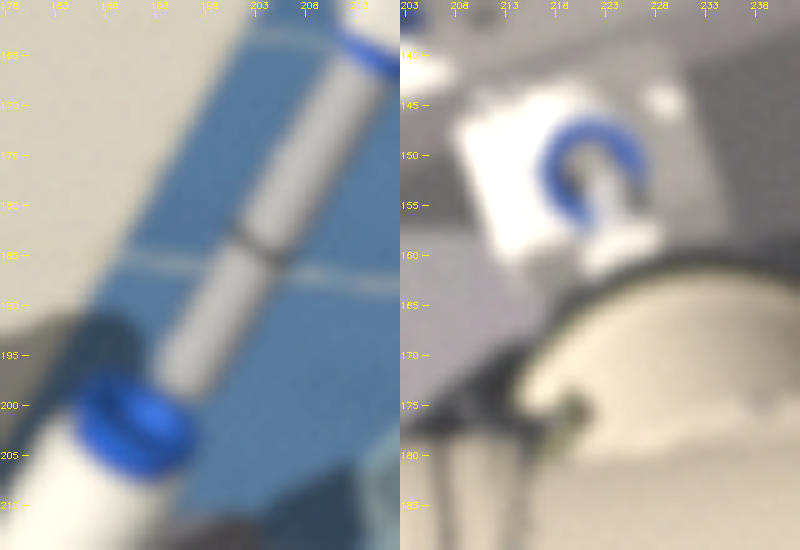

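```bash
cat > fit.py <<'E'
from tgt import *
from tube import prof
def edges(c,tip,far,hw=9,n=10,bg=20):
    """mid of the tube (B-R below bg) nearest to the line, per station"""
    w,nn,o=prof(c,proj(c,tip+z*.012),proj(c,tip+z*far),n=n,hw=hw); res=[]
    for L,(b,p) in zip(np.linspace(.012,far,n),o):
        q=p[:,2]-p[:,0]; k=len(w)//2
        def cross(st):
            i=k
            while 0<i+st<len(w) and q[i+st]<bg: i+=st
            return w[i]+st*.5*(bg-q[i])/max(q[i+st]-q[i],1) if 0<i+st<len(w)-1 else np.nan
        a,e=cross(-1),cross(1); res.append((L*1e3,a,e,(a+e)/2))
    return nn,np.array(res)
E
python3 - <<'E'
from fit import *
st=bot.get_state();tip=st['tool_pos']+R.from_rotvec(st['tcp_rot']).apply(pt)
n,r=edges(load('s4'),tip,.095);print(n);print(r.round(2))
E
```

```text
[0.8628 0.5055]
[[12.   -2.12  4.75  1.31]
 [21.22 -2.28  4.8   1.26]
 [30.44 -2.9   4.78  0.94]
 [39.67 -2.06  5.88  1.91]
 [48.89 -2.17  4.78  1.31]
 [58.11 -2.31  4.78  1.23]
 [67.33 -2.28  4.7   1.21]
 [76.56 -2.33  4.78  1.22]
 [85.78 -2.28  4.75  1.24]
 [95.   -2.1   4.43  1.16]]
```

Side view: the tube is parallel to the socket (offset constant along its length). It sits about 1.3–1.5 px to the right of the bore axis, roughly 3–4 mm towards the front. In the top view it lies within the ring, at about u=223 against a ring centre of 222. I'll shift it and re-measure.

Call:
{"api": "drive_tool", "payload": {
  "targets": [
    [[0,0,0,0.006,0.003,0.004,1],[0,0,0,0.01,0.006,0.007,1],[0,0,0,0.01,0.006,0.007,1]]
  ]
}}

```text
time: 6.5
tool_pos: [0.6034, 0.1551, 0.2354]
tcp_rot: [-2.921, -0.528, -0.727]
ft_force: [-1.0, 0.5, -1.6]
gripper_width: 0.203
```

```bash
python3 - <<'E'
from fit import *
s=snap('side','s5');t=snap('top','t5');go(.012)
st=bot.get_state();tip=st['tool_pos']+R.from_rotvec(st['tcp_rot']).apply(pt)
n,r=edges(s,Mp+z*.012,.095);print(r.round(2).tolist())
def crop(c,x0,y0,w,h,s=16):
    j=cv2.convertScaleAbs(cv2.resize(c['pixels'][y0:y0+h,x0:x0+w,::-1],None,fx=s,fy=s,interpolation=2),alpha=1.6)
    q=lambda p:tuple(int(k) for k in ((np.array(p)+.5-[x0,y0])*s))
    cv2.line(j,q(proj(c,Mp)),q(proj(c,Mp+.05*z)),(0,255,255),1)
    for d in(0,):
        a=np.linspace(0,2*np.pi,60); cv2.polylines(j,[np.array([q(proj(c,Mp+.0165*(np.cos(k)*x+np.sin(k)*y))) for k in a])],True,(0,255,255),1)
        cv2.polylines(j,[np.array([q(proj(c,Mp+.011*(np.cos(k)*x+np.sin(k)*y))) for k in a])],True,(0,0,255),1)
    return j
cv2.imwrite('pics/z5.png',np.hstack([crop(s,180,185,25,25),crop(t,210,140,25,25)]))
E
```

```text
turn [-0.      0.0006  0.0002] shift [-0.0099 -0.0052 -0.0083] tip in socket now [ 3.4788  0.3462 12.4123]
[[12.0, -4.44, 2.44, -1.0], [21.22, -4.62, 2.56, -1.03], [30.44, -4.81, 2.56, -1.13], [39.67, -4.5, 2.92, -0.79], [48.89, -4.44, 2.44, -1.0], [58.11, -4.56, 2.6, -0.98], [67.33, -4.5, 2.5, -1.0], [76.56, -4.56, 2.6, -0.98], [85.78, -4.5, 2.62, -0.94], [95.0, -4.92, 2.5, -1.21]]
```

View pics/z5.png

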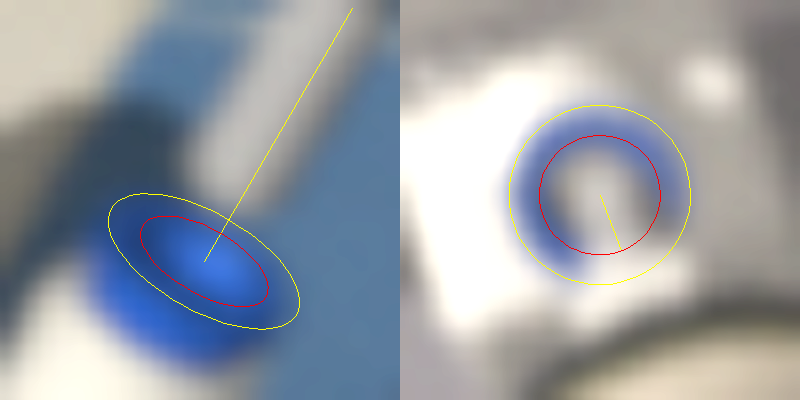

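The overlay shows the predicted collar matching the top view. In the side view the real collar sits about 1 px left of the prediction. The picture was taken before the arm had settled, so I'll re-measure at rest.

```bash
python3 - <<'E'
from fit import *
from tube import *
s=snap('side','s6');t=snap('top','t6');go(.012)
n,r=edges(s,Mp+z*.012,.095);print(r.round(2).tolist())
print(ring(s,(180,193,20,22),50),outer(s,Mp),outer(s,Mp,d=-.008)); print(ring(t,(212,142,20,20),35),outer(t,Mp))
w,nn,o=prof(t,proj(t,Mp+z*.013),proj(t,Mp+z*.05),n=4,hw=7); print(nn)
for b,p in o: print(b.round(1)); print(p[:,0]);print(p[:,2]-p[:,0])
E
```

```text
turn [-0.      0.      0.0002] shift [-0.0095 -0.0052 -0.0075] tip in socket now [ 3.2673  0.3803 12.2695]
[[12.0, -4.33, 2.65, -0.84], [21.22, -4.33, 2.6, -0.87], [30.44, -4.75, 2.81, -0.97], [39.67, -4.22, 3.17, -0.53], [48.89, -4.38, 2.8, -0.79], [58.11, -4.25, 2.65, -0.8], [67.33, -4.35, 2.72, -0.81], [76.56, -4.28, 2.65, -0.81], [85.78, -4.38, 2.75, -0.81], [95.0, -4.75, 2.56, -1.09]]
(array([191.1048, 202.1148]), array([ 8.9879, 12.7688]), 111.18524169921875) (array([192.1643, 200.7914]), array([11.9666,  8.4545])) (array([190.7114, 203.272 ]), array([11.9495,  8.4678]))
(array([221.7031, 151.5359]), array([8.9646, 9.5058]), 28.618457794189453) (array([221.9596, 151.6121]), array([11.3434, 11.2013]))
[-0.9341  0.3571]
[222.3 152.6]
[109 106 102  93  83  76  69  72  78  88  99 110 120 128 131 131 124 113
  97  80  67  56  61  74  96 118 138 153 164]
[-7 -4  1 11 21 26 30 23 13  4 -2 -5 -6 -6 -6 -5 -5 -1  5 13 26 39 42 39
 27 15  4 -3 -9]
[222.7 153.4]
[110 108 104  98  89  81  75  72  79  85  96 106 117 126 129 129 122 110
  96  80  68  64  65  84 104 126 144 156 164]
[-10  -7  -2   5  14  20  20  18   8   0  -3  -5  -6  -6  -5  -4  -1   4
  11  23  33  41  44  35  24  11   2  -5  -9]
[223.  154.3]
[110 110 106 102  96  89  85  82  83  89  95 106 115 124 131 129 126 114
  99  87  78  80  89 105 124 139 151 161 165]
[-9 -9 -5 -1  5 11 10  7  4 -1 -4 -5 -5 -6 -7 -4 -1  6 16 26 34 35 31 22
 12  4 -2 -8 -9]
[223.3 155.2]
[110 110 109 105 103  99  96  95  95 101 107 116 124 130 134 136 133 127
 117 106 103 100 112 124 137 148 154 159 162]
[ -9  -9  -8  -5  -3   0   1  -1  -3  -5  -6  -7  -7  -8  -7  -6  -3   3
  10  19  22  25  17  10   3  -4  -7 -10 -11]
```

Call:
{"api": "drive_tool", "payload": {
  "targets": [
    [[0,0,0,-0.004,-0.002,-0.003,1],[0,0,0,0.005,0.002,-0.02,1],[0,0,0,0.015,0.005,-0.038,1],[0,0,0,0.024,0.009,-0.055,1],[0,0,0,0.024,0.009,-0.055,1]]
  ]
}}

```text
time: 7.32
tool_pos: [0.6089, 0.1576, 0.2202]
tcp_rot: [-2.921, -0.528, -0.724]
ft_force: [0.1, 1.1, -0.8]
gripper_width: 0.207
```

```bash
cat > f.py <<'E'
from fit import *
def ff(cam=True):
    if cam: snap('side','tmp')
    st=bot.get_state(); A=np.c_[x,y,z].T
    print('t',st['time'],'F socket xyz',A@(st['ft_force']-[0,0,-1.6]),'T',A@st['ft_torque'],'w',st['gripper_width']); go(.0)
    if cam:
        n,r=edges(load('tmp'),Mp+z*.012,.095); print(r[[1,4,5,6,7],3].round(2))
E
python3 -c "
from f import *
ff()"
```

```text
t 7.375 F socket xyz [1.471  1.1434 0.1272] T [ 0.2497  0.3347 -0.0307] w 0.20328047275727357
turn [-0.0003 -0.0014 -0.0002] shift [-0.0105 -0.0066  0.0079] tip in socket now [ 1.5763  0.668  -3.2259]
[-0.38 -0.31 -0.19 -0.25 -0.16]
```

Call:
{"api": "drive_tool", "payload": {
  "targets": [
    [[0,0,0,0.007,0.003,-0.014,1],[0,0,0,0.015,0.006,-0.028,1],[0,0,0,0.022,0.008,-0.042,1],[0,0,0,0.022,0.008,-0.042,1]]
  ]
}}

```text
time: 7.88
tool_pos: [0.6141, 0.1596, 0.2089]
tcp_rot: [-2.921, -0.528, -0.722]
ft_force: [1.4, 2.5, -3.4]
gripper_width: 0.204
```

```bash
python3 -c "
from f import *
ff()"
```

```text
t 7.925 F socket xyz [ 0.7594  3.0376 -2.2043] T [ 0.8512  0.0889 -0.0286] w 0.20335349767106617
turn [-0.0003 -0.0042 -0.0003] shift [-0.031  -0.0149  0.0538] tip in socket now [  0.4602   0.8667 -15.9361]
[-0.31 -0.1  -0.08  0.19  0.62]
```

Call:
{"api": "drive_tool", "payload": {
  "targets": [
    [[0,0,0,-0.001,0.003,0,1],[0,0,0,0.008,0.006,-0.016,1],[0,0,0,0.017,0.009,-0.032,1],[0,0,0,0.025,0.012,-0.047,1],[0,0,0,0.025,0.012,-0.047,1]]
  ]
}}

```text
time: 8.55
tool_pos: [0.6204, 0.1626, 0.197]
tcp_rot: [-2.921, -0.528, -0.722]
ft_force: [0.3, 3.3, -1.9]
gripper_width: 0.199
```

```bash
python3 -c "
from f import *
ff()"
```

```text
t 8.6 F socket xyz [1.3719 1.6398 0.3403] T [ 0.5987 -0.0167 -0.109 ] w 0.20193319611866076
turn [-0.0002 -0.0044 -0.0004] shift [-0.0562 -0.0269  0.1018] tip in socket now [  0.4564   1.4769 -29.8   ]
[-0.17 -0.06 -8.    0.42  0.22]
```

```bash
python3 - <<'E'
from f import *
s=load('tmp');ff(False)
c=snap('top','t7')
a=cv2.resize(s['pixels'][150:220,165:235,::-1],(400,400),interpolation=2);b=cv2.resize(c['pixels'][125:195,190:260,::-1],(400,400),interpolation=2)
cv2.imwrite('pics/z7.png',cv2.convertScaleAbs(np.hstack([a,b]),alpha=1.5))
E
```

```text
t 8.6 F socket xyz [1.3719 1.6398 0.3403] T [ 0.5987 -0.0167 -0.109 ] w 0.20193319611866076
turn [-0.0002 -0.0044 -0.0004] shift [-0.0562 -0.0269  0.1018] tip in socket now [  0.4564   1.4769 -29.8   ]
```

View pics/z7.png

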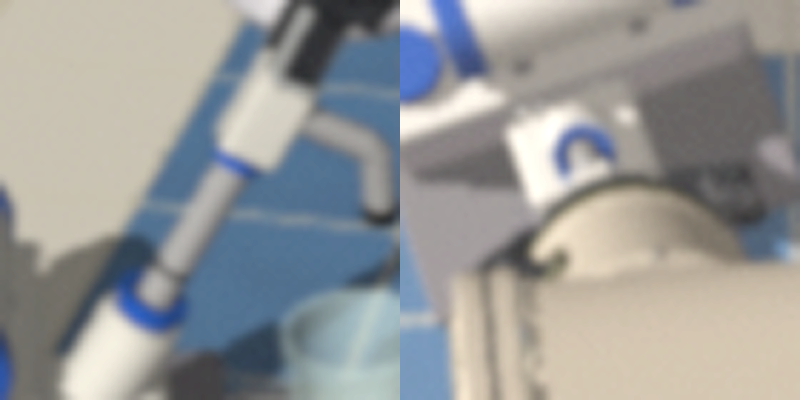

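The side view shows the tube in the socket, with the mark about 15 mm short of the collar, matching the pose estimate (-30 of -45 mm). Continuing.

Call:
{"api": "drive_tool", "payload": {
  "targets": [
    [[0,0,0,0.005,0.003,-0.009,1],[0,0,0,0.009,0.005,-0.017,1],[0,0,0,0.014,0.007,-0.026,1],[0,0,0,0.018,0.009,-0.035,1],[0,0,0,0.018,0.009,-0.035,1]]
  ]
}}

```text
time: 9.28
tool_pos: [0.6251, 0.1648, 0.1886]
tcp_rot: [-2.921, -0.528, -0.723]
ft_force: [-2.0, 1.3, 2.4]
gripper_width: 0.207
```

```bash
python3 -c "
from f import *
ff(False)"
```

```text
t 9.275 F socket xyz [0.7448 1.8907 4.2075] T [ 0.5183  0.0655 -0.0021] w 0.20698811729274888
turn [-0.     -0.0033 -0.0001] shift [-0.0751 -0.0356  0.1354] tip in socket now [  0.8007   1.8224 -39.6736]
```

Call:
{"api": "drive_tool", "payload": {
  "targets": [
    [[0,0,0,0.002,0.001,-0.003,1],[0,0,0,0.004,0.001,-0.007,1],[0,0,0,0.006,0.002,-0.01,1],[0,0,0,0.008,0.003,-0.014,1],[0,0,0,0.008,0.003,-0.014,1]]
  ]
}}

```text
time: 9.9
tool_pos: [0.6273, 0.1655, 0.1854]
tcp_rot: [-2.921, -0.528, -0.723]
ft_force: [-3.1, 1.6, 4.5]
gripper_width: 0.205
```

```bash
python3 -c "
from f import *
ff(False)"
```

```text
t 9.9 F socket xyz [1.0147 2.6454 6.4959] T [ 0.6136  0.072  -0.0453] w 0.20489452767845429
turn [-0.0001 -0.0022 -0.0002] shift [-0.0838 -0.0386  0.1481] tip in socket now [  1.2806   1.7593 -43.5573]
```

Call:
{"api": "drive_tool", "payload": {
  "targets": [
    [[0,0,0,0.001,0.001,-0.003,1],[0,0,0,0.003,0.001,-0.005,1],[0,0,0,0.003,0.001,-0.005,1]]
  ]
}}

```text
time: 10.28
tool_pos: [0.6285, 0.1658, 0.1853]
tcp_rot: [-2.921, -0.528, -0.726]
ft_force: [-5.2, 0.9, 8.0]
gripper_width: 0.202
```

```bash
python3 -c "
from f import *
ff(False)"
```

```text
t 10.275 F socket xyz [ 0.8197  2.6582 10.5589] T [ 0.6641  0.3222 -0.043 ] w 0.20230414788316492
turn [-0.0004  0.0006 -0.0001] shift [-0.0886 -0.0398  0.1486] tip in socket now [  2.465    1.576  -44.2839]
```

Call:
{"api": "drive_tool", "payload": {
  "targets": [
    [[0,0,0,0.001,0.001,-0.004,1],[0,0,0,0.002,0.001,-0.007,1],[0,0,0,0.002,0.001,-0.007,1]]
  ]
}}

```text
time: 10.65
tool_pos: [0.6297, 0.1662, 0.1857]
tcp_rot: [-2.92, -0.529, -0.729]
ft_force: [-8.9, 0.3, 13.7]
gripper_width: 0.2
```

```bash
python3 -c "
from f import *
ff()"
```

```text
t 10.7 F socket xyz [ 0.5154  2.8861 16.9783] T [ 0.6993  0.4969 -0.0329] w 0.20325495784271347
turn [-0.0011  0.0056 -0.0003] shift [-0.0937 -0.0412  0.1472] tip in socket now [  4.0754   1.4076 -44.6296]
[-0.66 -0.32 -0.59 -0.47   nan]
```

Call:
{"api": "drive_tool", "payload": {
  "targets": [
    [[0,0,0,0,0,-0.006,1],[0,0,0,0,0,-0.013,1],[0,0,0,0,0,-0.013,1],[0,0,0,0,0,-0.013,1]]
  ]
}}

```text
time: 11.2
tool_pos: [0.631, 0.1664, 0.1859]
tcp_rot: [-2.919, -0.529, -0.735]
ft_force: [-12.4, -1.9, 18.1]
gripper_width: 0.202
```

```bash
python3 - <<'E'
from f import *
ff()
s=load('tmp')
cv2.imwrite('pics/z8.png',cv2.convertScaleAbs(cv2.resize(s['pixels'][155:235,160:240,::-1],(600,600),interpolation=2),alpha=1.5))
E
```

```text
t 11.25 F socket xyz [-1.4502  3.5651 23.2868] T [0.8483 0.7305 0.0382] w 0.2036089460241819
turn [-0.0023  0.0139 -0.0006] shift [-0.0988 -0.0421  0.1462] tip in socket now [  5.8063   1.0867 -45.0584]
[-1.01 -0.6  -0.92 -0.82   nan]
```

View pics/z8.png

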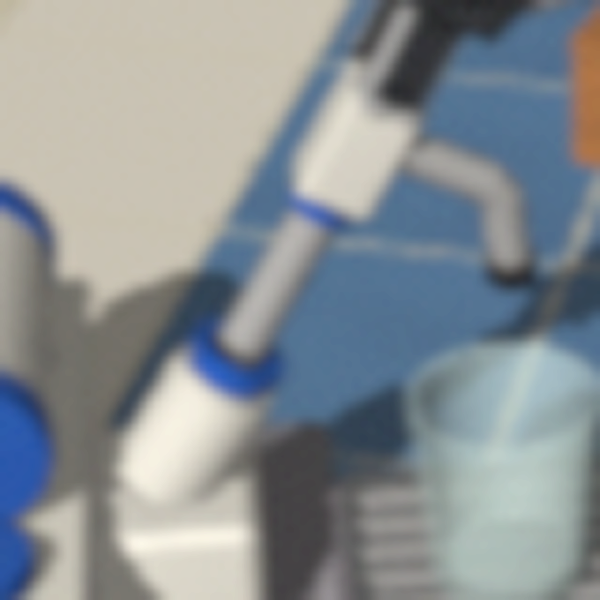

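The side view shows the mark at the collar face, with about 23 N of push after a steep rise, so the tube has bottomed. Releasing.

Call:
{"api": "drive_tool", "payload": {
  "targets": [
    [[0,0,0,0,0,0,1],[0,0,0,0,0,0,0.5],[0,0,0,0,0,0,0],[0,0,0,0,0,0,0],[0,0,0,0,0,0,0]]
  ]
}}

```text
time: 11.88
tool_pos: [0.631, 0.1663, 0.1856]
tcp_rot: [-2.919, -0.529, -0.735]
ft_force: [-0.3, 0.4, 0.2]
gripper_width: 0.998
```

Call:
{"api": "drive_tool", "payload": {
  "targets": [
    [[0,0,0,0,0,0,0],[0,0,0,-0.03,-0.01,0.06,0],[0,0,0,-0.1,-0.04,0.17,0],[0,0,0,-0.16,-0.06,0.29,0],[0,0,0,-0.19,-0.07,0.35,0]]
  ]
}}

```text
time: 12.5
tool_pos: [0.5837, 0.1486, 0.2769]
tcp_rot: [-2.918, -0.529, -0.742]
ft_force: [0.1, 0.6, 0.8]
gripper_width: 1.003
```

Call:
{"api": "drive_tool", "payload": {
  "targets": [
    [[0,0,0,-0.1,-0.1,0.08,0],[0,0,0,-0.2,-0.3,0.1,0],[0,0,0,-0.35,-0.5,0.1,0],[0,0,0,-0.4,-0.7,0.1,0],[0,0,0,-0.4,-0.7,0.1,0]]
  ]
}}

```text
time: 13.12
tool_pos: [0.483, -0.0308, 0.3021]
tcp_rot: [-2.922, -0.518, -0.743]
ft_force: [0.0, -0.0, 0.1]
gripper_width: 0.998
```

```bash
python3 - <<'E'
from f import *
s=snap('side','s9');t=snap('top','t9')
print(bot.get_state()['ft_force'])
a=cv2.resize(s['pixels'][155:235,160:240,::-1],(400,400),interpolation=2);b=cv2.resize(t['pixels'][125:205,190:270,::-1],(400,400),interpolation=2)
e=cv2.resize(s['pixels'][:,:,::-1],(400,300));g=cv2.resize(t['pixels'][:,:,::-1],(400,300))
cv2.imwrite('pics/z9.png',cv2.convertScaleAbs(np.vstack([np.hstack([a,b])[:300],np.hstack([e,g])]),alpha=1.4))
n,r=edges(s,Mp-z*.005,.06);print(r[:,3].round(2))
H=Mp-.045*z; noz=H-.069*x+.109*z; print('nozzle pred',noz,proj(s,noz),proj(t,noz))
E
```

```text
[-1.1773  0.6883 -0.5115]
[-0.28 -0.6   0.04  0.39  0.39  0.44  0.07  0.5   1.1   4.88]
nozzle pred [0.5801 0.1461 0.1363] [228.7656 190.4341] [232.7403 178.5553]
```

View pics/z9.png

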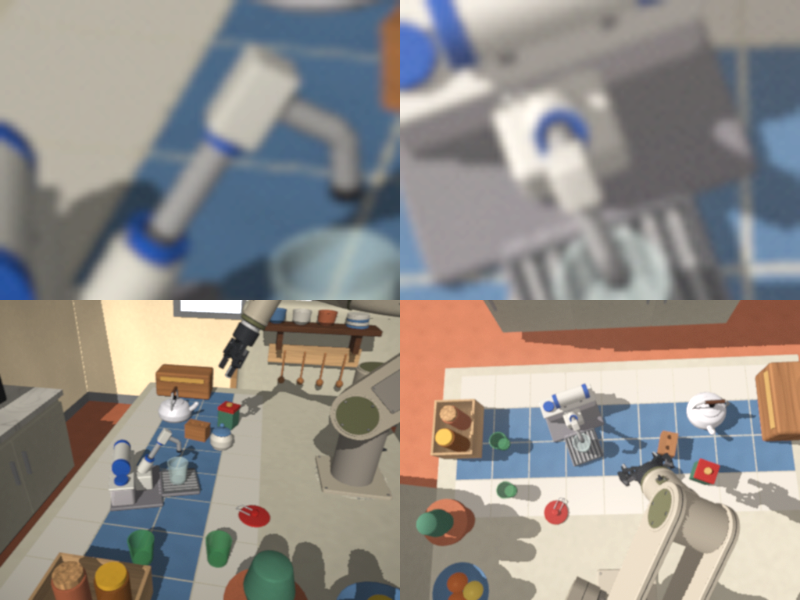

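The spout is standing in the socket with its nozzle over cup0, at about (232,180) in the top view. The bystanders look unmoved. Next I'll compare the seating depth before and after release.

```bash
python3 - <<'E'
from fit import *
a=load('tmp');b=load('s9')
L=np.arange(-.012,.115,.0025)
for c,nm in((a,'pressed'),(b,'released')):
    # strip average over +-1.5px across the axis, offset by fitted
    p0=np.array([proj(c,Mp+z*l) for l in L]); n=np.array([.8628,.5055]); off=-.9 if nm=='pressed' else .1
    q=np.mean([cv2.remap(c['pixels'],(p0+n*(off+k)).astype(np.float32)[None,:,0].copy(),(p0+n*(off+k)).astype(np.float32)[None,:,1].copy(),1)[0].astype(int) for k in(-1,0,1)],0)
    print(nm);print(np.c_[L*1e3,q[:,0],q[:,2]-q[:,0]].round(1)[:34].T.tolist())
E
```

```text
pressed
[[-12.0, -9.5, -7.0, -4.5, -2.0, 0.5, 3.0, 5.5, 8.0, 10.5, 13.0, 15.5, 18.0, 20.5, 23.0, 25.5, 28.0, 30.5, 33.0, 35.5, 38.0, 40.5, 43.0, 45.5, 48.0, 50.5, 53.0, 55.5, 58.0, 60.5, 63.0, 65.5, 68.0, 70.5], [30.3, 33.3, 46.0, 69.7, 94.7, 109.3, 115.7, 115.7, 116.3, 115.0, 115.7, 116.0, 116.0, 115.3, 115.3, 115.3, 114.7, 115.7, 114.7, 115.0, 114.7, 115.7, 114.7, 114.7, 109.7, 95.0, 68.3, 61.7, 90.0, 122.3, 139.0, 142.3, 142.7, 142.7], [89.7, 71.3, 38.3, 8.7, -2.3, -4.0, -3.7, -3.7, -4.0, -3.3, -3.3, -4.0, -3.7, -3.7, -3.7, -3.3, -3.0, -4.0, -3.3, -3.3, -3.3, -3.7, -3.7, -3.3, 1.7, 18.3, 48.3, 57.0, 29.0, 1.3, -10.3, -11.3, -11.3, -11.7]]
released
[[-12.0, -9.5, -7.0, -4.5, -2.0, 0.5, 3.0, 5.5, 8.0, 10.5, 13.0, 15.5, 18.0, 20.5, 23.0, 25.5, 28.0, 30.5, 33.0, 35.5, 38.0, 40.5, 43.0, 45.5, 48.0, 50.5, 53.0, 55.5, 58.0, 60.5, 63.0, 65.5, 68.0, 70.5], [30.0, 35.3, 46.7, 61.0, 81.0, 100.0, 110.3, 112.7, 114.0, 114.0, 114.0, 114.3, 114.0, 114.7, 114.7, 114.7, 115.0, 115.7, 116.0, 116.3, 115.3, 116.3, 117.0, 116.7, 115.0, 109.0, 90.7, 70.0, 77.7, 112.0, 135.0, 142.7, 143.7, 143.7], [85.0, 66.0, 36.3, 11.3, -1.3, -3.3, -3.7, -3.3, -3.7, -3.7, -3.7, -3.3, -3.3, -3.7, -3.3, -2.7, -3.3, -3.7, -3.7, -3.7, -3.0, -3.7, -4.0, -3.3, -2.3, 5.0, 26.3, 49.7, 43.7, 11.7, -6.3, -11.3, -12.0, -12.0]]
```

Released, the head ring sits about 1–1.7 mm further out than when pressed, so the opening pads may have dragged it slightly. That is probably within 2 mm but not comfortable. I'll press the head top once more with shut fingertips.

```bash
cat > p.py <<'E'
from fit import *
def go2(d):
    st=bot.get_state(); tcp=Mp+z*(.121+d); A=np.c_[x,y,z].T
    print('turn',(Rf*R.from_rotvec(st['tcp_rot']).inv()).as_rotvec()/.5,'shift',(tcp-st['tool_pos'])/.25,'tool rel',A@(st['tool_pos']-(Mp+z*.121))*1e3,'F',A@st['ft_force'],st['time'])
E
python3 -c "
from p import *
go2(.06);go2(.015)"
```

```text
turn [ 0.0226 -0.0471  0.0053] shift [ 0.3904  0.6946 -0.1195] tool rel [-116.9047 -128.4752  162.0023] F [-1.002   1.057  -0.0121] 13.225
turn [ 0.0226 -0.0471  0.0053] shift [ 0.4747  0.7261 -0.2754] tool rel [-116.9047 -128.4752  162.0023] F [-1.002   1.057  -0.0121] 13.225
```

Call:
{"api": "drive_tool", "payload": {
  "targets": [
    [[0.01,-0.02,0,0.1,0.17,0,1],[0.02,-0.04,0,0.2,0.35,-0.03,1],[0.023,-0.047,0.005,0.3,0.53,-0.08,1],[0.023,-0.047,0.005,0.39,0.695,-0.12,1],[0.023,-0.047,0.005,0.39,0.695,-0.12,1]]
  ]
}}

```text
time: 13.85
tool_pos: [0.58, 0.1525, 0.2695]
tcp_rot: [-2.898, -0.535, -0.771]
ft_force: [-0.9, -1.0, -0.6]
gripper_width: 0.005
```

```bash
python3 - <<'E'
from p import *
s=snap('side','s10');s=snap('side','s10');go2(.01)
cv2.imwrite('pics/z10.png',cv2.convertScaleAbs(cv2.resize(s['pixels'][110:210,160:260,::-1],(600,600),interpolation=2),alpha=1.5))
print(bot.get_state()['gripper_width'])
E
```

```text
turn [-0.0001 -0.0034 -0.009 ] shift [ 0.0975  0.0241 -0.1697] tool rel [-0.3831  2.8972 59.2089] F [-0.3408  0.3019  0.079 ] 13.95
0.0008249517244463615
```

View pics/z10.png

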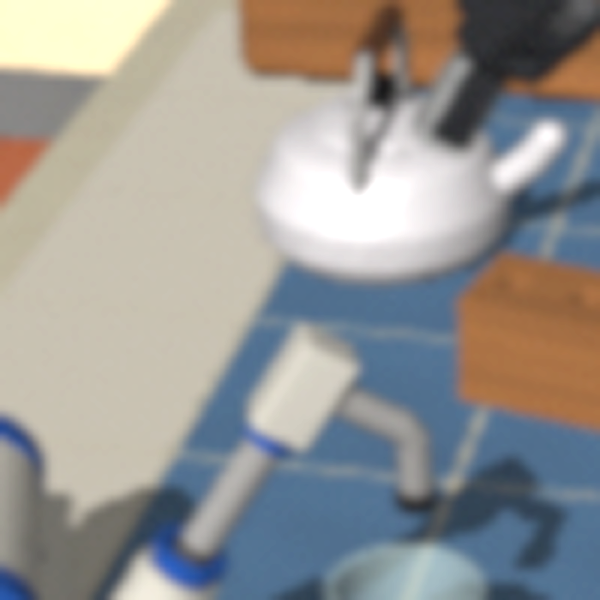

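The shut fingertips, at about (450,135), are in line with the head top, at (325,345), along the axis. Descending.

Call:
{"api": "drive_tool", "payload": {
  "targets": [
    [[0,0,0,0.02,0,-0.03,1],[0,0,0,0.045,0.008,-0.08,1],[0,0,0,0.07,0.015,-0.125,1],[0,0,0,0.092,0.022,-0.16,1],[0,0,0,0.0975,0.024,-0.17,1]]
  ]
}}

```text
time: 14.58
tool_pos: [0.6045, 0.155, 0.2272]
tcp_rot: [-2.901, -0.53, -0.772]
ft_force: [-0.4, 0.1, -0.1]
gripper_width: 0.002
```

Call:
{"api": "drive_tool", "payload": {
  "targets": [
    [[0,0,0,0.004,0.001,-0.008,1],[0,0,0,0.009,0.003,-0.017,1],[0,0,0,0.013,0.005,-0.024,1],[0,0,0,0.013,0.005,-0.024,1]]
  ]
}}

```text
time: 15.08
tool_pos: [0.6078, 0.1563, 0.2212]
tcp_rot: [-2.9, -0.53, -0.772]
ft_force: [0.4, 0.3, -0.2]
gripper_width: -0.001
```

```bash
python3 -c "
from p import *
go2(0)"
```

```text
turn [ 0.0002 -0.007  -0.0084] shift [ 0.0064  0.0027 -0.0044] tool rel [-0.9425 -0.0853  1.8268] F [ 0.3043  0.1267 -0.4198] 15.075
```

Now 1 mm steps, with small +x compensation.

Call:
{"api": "drive_tool", "payload": {
  "targets": [
    [[0,0,0,0.003,0.001,-0.004,1],[0,0,0,0.006,0.002,-0.008,1],[0,0,0,0.008,0.003,-0.011,1],[0,0,0,0.008,0.003,-0.011,1]]
  ]
}}

```text
time: 15.58
tool_pos: [0.6098, 0.1571, 0.2184]
tcp_rot: [-2.901, -0.53, -0.771]
ft_force: [-0.1, -0.5, -0.3]
gripper_width: -0.001
```

```bash
python3 -c "
from p import *
go2(0)"
```

```text
turn [ 0.0003 -0.0073 -0.0084] shift [-0.0016 -0.0002  0.007 ] tool rel [-0.5415 -0.0894 -1.7104] F [-0.3934 -0.4835 -0.1365] 15.575
```

Call:
{"api": "drive_tool", "payload": {
  "targets": [
    [[0,0,0,0.002,0.001,-0.004,1],[0,0,0,0.004,0.001,-0.007,1],[0,0,0,0.004,0.001,-0.007,1]]
  ]
}}

```text
time: 15.95
tool_pos: [0.6108, 0.1573, 0.2165]
tcp_rot: [-2.901, -0.53, -0.771]
ft_force: [0.8, 0.1, -0.4]
gripper_width: -0.001
```

```bash
python3 -c "
from p import *
go2(0)"
```

```text
turn [ 0.0003 -0.0077 -0.0084] shift [-0.0054 -0.0012  0.0147] tool rel [-0.6449 -0.1933 -3.8627] F [ 0.4511 -0.1893 -0.7011] 15.95
```

Call:
{"api": "drive_tool", "payload": {
  "targets": [
    [[0,0,0,0.002,0.001,-0.004,1],[0,0,0,0.004,0.001,-0.007,1],[0,0,0,0.004,0.001,-0.007,1]]
  ]
}}

```text
time: 16.32
tool_pos: [0.6117, 0.1576, 0.2146]
tcp_rot: [-2.901, -0.53, -0.771]
ft_force: [0.7, 0.3, 0.6]
gripper_width: 0.001
```

```bash
python3 - <<'E'
from p import *
s=snap('side','s11')
go2(0)
cv2.imwrite('pics/z11.png',cv2.convertScaleAbs(cv2.resize(s['pixels'][140:210,170:240,::-1],(560,560),interpolation=2),alpha=1.5))
E
```

```text
turn [ 0.0004 -0.008  -0.0084] shift [-0.0093 -0.0022  0.022 ] tool rel [-0.6979 -0.302  -5.9456] F [ 0.4767  0.1457 -0.3061] 16.375
```

```bash
python3 - <<'E'
from p import *
L=np.arange(.09,.14,.0025); n=np.array([.8628,.5055])
for f in('s10','s11'):
    c=load(f); p0=np.array([proj(c,Mp+z*l) for l in L])
    for off in(-2,0,2):
        q=(p0+n*off).astype(np.float32); print(f,off,cv2.remap(c['pixels'],q[None,:,0].copy(),q[None,:,1].copy(),1)[0][:,0].tolist())
print((L*1e3).tolist())
E
```

```text
s10 -2 [144, 145, 145, 144, 143, 140, 131, 121, 105, 84, 65, 55, 54, 54, 54, 54, 58, 70, 91, 115, 136]
s10 0 [147, 148, 147, 148, 147, 139, 125, 111, 101, 90, 78, 65, 55, 54, 54, 54, 54, 59, 72, 95, 118]
s10 2 [143, 143, 143, 143, 143, 138, 124, 110, 98, 86, 77, 73, 64, 56, 54, 54, 54, 55, 59, 72, 94]
s11 -2 [145, 145, 145, 145, 143, 139, 132, 121, 106, 85, 66, 55, 54, 53, 53, 54, 59, 72, 93, 108, 105]
s11 0 [148, 147, 149, 149, 147, 140, 126, 112, 101, 90, 78, 65, 55, 54, 54, 54, 55, 61, 80, 100, 97]
s11 2 [143, 144, 144, 144, 144, 139, 125, 110, 98, 86, 77, 73, 64, 56, 54, 54, 54, 57, 68, 88, 92]
[90.0, 92.5, 95.0, 97.5, 100.0, 102.50000000000001, 105.00000000000001, 107.50000000000001, 110.00000000000001, 112.50000000000001, 115.00000000000001, 117.50000000000001, 120.00000000000003, 122.50000000000003, 125.00000000000003, 127.50000000000003, 130.00000000000003, 132.50000000000003, 135.00000000000003, 137.50000000000003, 140.00000000000003]
```

The side profile shows the shut fingertips still about 20 mm above the head top, which agrees with no contact being felt. The tips are further back than the overhang figure suggests. I'll continue down slowly.

Call:
{"api": "drive_tool", "payload": {
  "targets": [
    [[0,0,0,0.008,0.003,-0.014,1],[0,0,0,0.016,0.006,-0.028,1],[0,0,0,0.024,0.009,-0.043,1],[0,0,0,0.026,0.01,-0.046,1],[0,0,0,0.026,0.01,-0.046,1]]
  ]
}}

```text
time: 17.0
tool_pos: [0.6182, 0.1601, 0.2029]
tcp_rot: [-2.901, -0.53, -0.771]
ft_force: [-0.8, 0.3, -0.2]
gripper_width: -0.001
```

```bash
cat > q.py <<'E'
from p import *
L=np.arange(.09,.14,.0025); n=np.array([.8628,.5055])
c=snap('side','tmp2'); p0=np.array([proj(c,Mp+z*l) for l in L])
for off in(-2,0,2):
    q=(p0+n*off).astype(np.float32); print(off,cv2.remap(c['pixels'],q[None,:,0].copy(),q[None,:,1].copy(),1)[0][:,0].tolist())
go2(0)
E
python3 q.py
```

```text
-2 [145, 145, 145, 145, 143, 139, 132, 121, 105, 85, 66, 57, 65, 86, 98, 95, 84, 77, 78, 79, 81]
0 [148, 148, 148, 148, 147, 140, 125, 112, 102, 91, 79, 65, 62, 81, 94, 82, 56, 39, 34, 35, 36]
2 [143, 143, 144, 144, 143, 139, 125, 110, 99, 86, 77, 73, 68, 77, 88, 80, 56, 38, 33, 32, 33]
turn [ 0.0003 -0.0079 -0.0085] shift [-0.0355 -0.0123  0.0678] tool rel [ -0.3574  -0.2332 -19.3776] F [0.2486 0.56   0.7815] 17.05
```

Call:
{"api": "drive_tool", "payload": {
  "targets": [
    [[0,0,0,0.004,0.001,-0.007,1],[0,0,0,0.008,0.003,-0.014,1],[0,0,0,0.011,0.004,-0.021,1],[0,0,0,0.011,0.004,-0.021,1]]
  ]
}}

```text
time: 17.55
tool_pos: [0.6209, 0.1611, 0.1975]
tcp_rot: [-2.901, -0.53, -0.77]
ft_force: [0.1, -0.5, 0.7]
gripper_width: 0.006
```

```bash
python3 q.py
```

```text
-2 [145, 146, 145, 144, 143, 139, 132, 122, 105, 88, 84, 96, 102, 95, 86, 81, 80, 81, 83, 82, 83]
0 [148, 148, 148, 148, 147, 140, 125, 112, 101, 93, 92, 98, 96, 70, 45, 38, 35, 37, 36, 38, 36]
2 [144, 143, 144, 144, 144, 139, 125, 111, 99, 87, 86, 99, 101, 76, 48, 35, 33, 33, 34, 34, 34]
turn [ 0.0003 -0.0086 -0.0085] shift [-0.0462 -0.0163  0.0896] tool rel [ -0.6054  -0.2134 -25.529 ] F [ 0.1057  0.5005 -0.322 ] 17.6
```

Call:
{"api": "drive_tool", "payload": {
  "targets": [
    [[0,0,0,0.002,0.001,-0.004,1],[0,0,0,0.004,0.001,-0.007,1],[0,0,0,0.006,0.002,-0.01,1],[0,0,0,0.006,0.002,-0.01,1]]
  ]
}}

```text
time: 18.1
tool_pos: [0.6224, 0.1616, 0.1951]
tcp_rot: [-2.901, -0.53, -0.77]
ft_force: [-0.2, 0.4, 0.1]
gripper_width: -0.005
```

```bash
python3 q.py
```

```text
-2 [145, 146, 145, 145, 143, 140, 132, 122, 109, 102, 103, 100, 89, 82, 82, 82, 80, 78, 78, 80, 80]
0 [148, 148, 148, 148, 147, 139, 125, 111, 104, 102, 102, 92, 63, 42, 35, 37, 36, 37, 36, 37, 34]
2 [143, 144, 144, 144, 143, 138, 125, 110, 99, 93, 94, 92, 69, 42, 33, 33, 33, 33, 34, 35, 34]
turn [ 0.0004 -0.0087 -0.0085] shift [-0.0521 -0.0183  0.0998] tool rel [ -0.5238  -0.2827 -28.5149] F [0.3517 0.2824 0.591 ] 18.15
```

Call:
{"api": "drive_tool", "payload": {
  "targets": [
    [[0,0,0,0.002,0.001,-0.004,1],[0,0,0,0.004,0.001,-0.007,1],[0,0,0,0.005,0.002,-0.009,1],[0,0,0,0.005,0.002,-0.009,1]]
  ]
}}

```text
time: 18.65
tool_pos: [0.6236, 0.1621, 0.1928]
tcp_rot: [-2.901, -0.53, -0.77]
ft_force: [-0.4, 0.5, -0.1]
gripper_width: 0.002
```

```bash
python3 q.py
```

```text
-2 [145, 145, 145, 145, 143, 140, 132, 123, 114, 109, 100, 90, 84, 81, 82, 82, 80, 78, 78, 80, 80]
0 [148, 148, 148, 148, 147, 140, 125, 113, 107, 101, 84, 58, 37, 37, 36, 37, 35, 36, 35, 36, 36]
2 [143, 144, 144, 144, 143, 138, 125, 111, 104, 101, 89, 65, 40, 34, 34, 35, 34, 33, 34, 34, 34]
turn [ 0.0004 -0.0089 -0.0086] shift [-0.0571 -0.0203  0.109 ] tool rel [ -0.5192  -0.2375 -31.1785] F [0.2096 0.0551 0.3449] 18.7
```

Call:
{"api": "drive_tool", "payload": {
  "targets": [
    [[0,0,0,0.002,0.001,-0.004,1],[0,0,0,0.004,0.001,-0.007,1],[0,0,0,0.005,0.002,-0.009,1],[0,0,0,0.005,0.002,-0.009,1]]
  ]
}}

```text
time: 19.2
tool_pos: [0.6249, 0.1626, 0.1905]
tcp_rot: [-2.901, -0.53, -0.77]
ft_force: [0.2, -0.5, -0.3]
gripper_width: -0.002
```

```bash
python3 q.py
```

```text
-2 [145, 146, 145, 144, 143, 140, 132, 123, 114, 103, 88, 78, 77, 79, 81, 81, 80, 78, 76, 77, 79]
0 [148, 148, 148, 148, 148, 140, 126, 114, 104, 86, 59, 39, 32, 37, 36, 38, 36, 37, 35, 35, 33]
2 [143, 143, 144, 144, 144, 139, 123, 108, 100, 86, 62, 37, 33, 32, 35, 34, 34, 35, 34, 33, 32]
turn [ 0.0004 -0.009  -0.0085] shift [-0.0621 -0.0224  0.1182] tool rel [ -0.4849  -0.1836 -33.8363] F [ 0.1028  0.2111 -0.496 ] 19.25
```

Call:
{"api": "drive_tool", "payload": {
  "targets": [
    [[0,0,0,0.001,0,-0.003,1],[0,0,0,0.003,0.001,-0.005,1],[0,0,0,0.004,0.001,-0.007,1],[0,0,0,0.004,0.001,-0.007,1]]
  ]
}}

```text
time: 19.75
tool_pos: [0.6262, 0.1629, 0.1894]
tcp_rot: [-2.901, -0.53, -0.771]
ft_force: [-1.6, -1.4, 4.5]
gripper_width: 0.004
```

```bash
python3 q.py
```

```text
-2 [148, 148, 147, 146, 145, 141, 131, 118, 103, 90, 81, 77, 78, 76, 73, 72, 73, 73, 73, 73, 73]
0 [147, 147, 148, 148, 147, 140, 126, 114, 100, 75, 49, 36, 34, 35, 33, 35, 34, 34, 33, 35, 33]
2 [143, 144, 144, 144, 143, 138, 125, 113, 100, 75, 48, 35, 33, 34, 33, 33, 33, 35, 34, 34, 33]
turn [ 0.0002 -0.0075 -0.0085] shift [-0.067  -0.0235  0.1231] tool rel [ -0.021   -0.3713 -35.5344] F [-0.626  -0.8452  4.7895] 19.8
```

Contact made at 4.8 N, purely along the axis. Pressing to about 18 N in steps.

Call:
{"api": "drive_tool", "payload": {
  "targets": [
    [[0,0,0,0.001,0,-0.003,1],[0,0,0,0.002,0.001,-0.006,1],[0,0,0,0.003,0.001,-0.008,1],[0,0,0,0.003,0.001,-0.008,1]]
  ]
}}

```text
time: 20.3
tool_pos: [0.628, 0.1632, 0.1897]
tcp_rot: [-2.9, -0.53, -0.776]
ft_force: [-6.6, -1.7, 11.0]
gripper_width: 0.002
```

```bash
python3 -c "
from p import *
go2(0)"
```

```text
turn [-0.0003 -0.0007 -0.0083] shift [-0.0746 -0.0245  0.1218] tool rel [  1.7693  -0.7859 -36.1713] F [-0.3951  0.7356 12.9023] 20.3
```

Call:
{"api": "drive_tool", "payload": {
  "targets": [
    [[0,0,0,0,0,-0.005,1],[0,0,0,0,0,-0.01,1],[0,0,0,0,0,-0.01,1]]
  ]
}}

```text
time: 20.68
tool_pos: [0.6295, 0.1632, 0.1901]
tcp_rot: [-2.898, -0.53, -0.783]
ft_force: [-7.4, -1.7, 12.8]
gripper_width: 0.0
```

```bash
python3 -c "
from p import *
go2(0)"
```

```text
turn [-0.0012  0.0079 -0.008 ] shift [-0.0803 -0.0248  0.12  ] tool rel [  3.1685  -1.2254 -36.4713] F [-0.099   0.9822 14.8047] 20.675
```

The head is bottomed: force climbs with almost no travel. Retreating along the axis.

Call:
{"api": "drive_tool", "payload": {
  "targets": [
    [[0,0,0,-0.02,-0.01,0.04,1],[0,0,0,-0.07,-0.03,0.13,1],[0,0,0,-0.13,-0.05,0.25,1],[0,0,0,-0.19,-0.07,0.35,1],[0,0,0,-0.19,-0.07,0.35,1]]
  ]
}}

```text
time: 21.3
tool_pos: [0.5827, 0.1456, 0.2811]
tcp_rot: [-2.897, -0.53, -0.79]
ft_force: [0.7, -0.6, -0.3]
gripper_width: 0.001
```

Call:
{"api": "drive_tool", "payload": {
  "targets": [
    [[0,0,0,-0.1,-0.1,0.08,1],[0,0,0,-0.2,-0.3,0.1,1],[0,0,0,-0.35,-0.5,0.1,1],[0,0,0,-0.4,-0.7,0.1,1],[0,0,0,-0.4,-0.7,0.1,1]]
  ]
}}

```text
time: 21.92
tool_pos: [0.482, -0.034, 0.3048]
tcp_rot: [-2.901, -0.518, -0.789]
ft_force: [-0.4, -0.0, -0.3]
gripper_width: -0.004
```

```bash
python3 - <<'E'
from p import *
snap('side','s12');t=snap('top','t12');s=snap('side','s12')
L=np.arange(-.012,.07,.0025); n=np.array([.8628,.5055])
for f in('s9','s12'):
    c=load(f);p0=np.array([proj(c,Mp+z*l) for l in L])
    q=np.mean([cv2.remap(c['pixels'],(p0+n*(.1+k)).astype(np.float32)[None,:,0].copy(),(p0+n*(.1+k)).astype(np.float32)[None,:,1].copy(),1)[0].astype(int) for k in(-1,0,1)],0)
    g=(q[:,2]-q[:,0]).clip(0); m=L>.04; print(f,'ring at mm',(g*L)[m].sum()/g[m].sum()*1e3, q[:7,0])
nn,r=edges(s,Mp-z*.005,.055);print(r[2:,3].round(2))
a=load('t9');d=np.abs(load('top0')['pixels'].astype(int)-t['pixels']).max(-1)
for nm,(u,v) in dict(cup1=(128,182),cup2=(137,243),kettle=(392,141),honey=(324,219),tin=(390,220),lid=(200,271)).items(): print(nm,d[v-20:v+20,u-20:u+20].mean().round(1))
print(bot.get_state()['ft_force'],bot.get_state()['time'])
E
```

```text
s9 ring at mm 56.06234718826408 [ 30.      35.3333  46.6667  61.      81.     100.     110.3333]
s12 ring at mm 56.232662192393754 [ 30.3333  39.      52.6667  64.6667  81.6667  99.3333 110.3333]
[-0.07  0.31  0.39  0.45  0.56 -0.08  0.66  1.13]
cup1 4.4
cup2 5.8
kettle 6.2
honey 59.4
tin 10.7
lid 6.2
[-0.2311  0.4857  0.0285] 22.075
```

```bash
python3 - <<'E'
from h import *
a,b=load('side0')['pixels'].astype(int),load('s12')['pixels'].astype(int)
print('honey',np.abs(a-b).max(-1)[160:190,270:298].mean(),'cup0',np.abs(a-b).max(-1)[200:232,215:242].mean())
bot.close_job()
E
```

```text
honey 1.3857142857142857 cup0 2.392361111111111
the job is handed in; nothing more can be done
```

The spout is in the filter's socket with its tube home, and I handed the job in at about 22 s of the 46 s allowed. No verdict is reported.

- **Insertion:** I gripped the white head, lifted the spout out and tilted it to the socket's 30 degree lean. I pushed it past the seal to about 23 N against the stop. The side picture showed the black mark at the blue collar, and I then let go.
- **Re-press:** After release the head looked 1–1.7 mm further out than under the push. I pressed the head top again with the shut fingertips, up to 15 N. The force climbed with almost no travel and the head's depth did not change (56.1 mm before, 56.2 mm after). I take it as home, but cannot rule out a small fraction of the 2 mm tolerance.
- **Final checks:**
  - **Alignment:** the tube is in line with the socket to about 0.02 rad.
  - **Nozzle:** it is roughly 1 cm from the cup's middle, worked out from the socket pose and in agreement with the top picture.
  - **Bystanders:** the cups, kettle, tin and lid look unchanged in the pictures. The honey pot's area differed in the last top view, which I put down to the arm being in the way; the side view shows it unmoved.
  - **Robot:** it was clear of everything, with forces near zero.
- **Disagreement:** the fingertips touched the head top about 35 mm later than the given finger overhang and my collar position predicted. The camera showed the same gap, and I did not find the cause.

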